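# Pack the model boat's deck fittings in two layers

## Task

Pack the boat fittings into the open crate: first stand the two casks upright on its bottom, one in the middle of each half, then lay the divider flat on both casks, batten up and lengthwise inside the walls. Last, set the hatch upright on the divider, in the middle of the half with the crate's dark grip block, and the deckhouse likewise in the other half. Leave the paint tins and the jar where they stand.

Things in the scene. Friction and masses are not known exactly. Their poses are not given: they have to be found in the camera images.
- crate: open-topped oblong wooden crate, fixed to the bench, 200 mm (its x) by 152 mm (its y) outside, 72 mm high; walls 10 mm, floor 8 mm thick, so 180 x 132 mm inside. A dark wooden grip block (22 x 80 x 26 mm) sticks out near the top of the outside of its +x end only. Origin: centre of its underside; x along its length towards the grip block, z up. The middles of its two halves lie 45 mm either side of the origin along x.
- cask_a_c (a point): cask: model barrel: bulging wooden staves with thin dark hoops, 42 mm in diameter at the middle, 35 mm across its flat ends, 56 mm tall, about 60 g, standing upright among the other fittings. The point is at its centre, 28 mm above its underside; z up. The two casks are alike and interchangeable.
- cask_b_c (a point): cask: model barrel: bulging wooden staves with thin dark hoops, 42 mm in diameter at the middle, 35 mm across its flat ends, 56 mm tall, about 60 g, standing upright among the other fittings. The point is at its centre, 28 mm above its underside; z up. The two casks are alike and interchangeable.
- divider_c (a point): divider: loose plywood plate 160 mm (its x) by 110 mm (its y), 6 mm thick, about 140 g, lying flat on the bench, with an upright wooden batten on its middle to hold it by: 12 mm thick (along x), 60 mm long (along y), 40 mm high, its top 46 mm above the plate's underside. The point is in the batten on the centre line, 30 mm above the plate's underside; z up. On the casks in the crate the plate's underside is 64 mm above the bench.
- hatch_c (a point): hatch: low oblong wooden block with a planked cover, 56 mm (its x) by 40 mm (its y), 30 mm tall (the lower 24 mm is full size, the cover above is 50 x 34 mm), about 60 g. The point is at its centre, 15 mm above its underside; z up.
- house_c (a point): deckhouse: small white cabin with portholes, a dark flat roof and a short dark funnel, 52 mm (its x) by 40 mm (its y), walls and roof 45 mm tall, funnel (14 mm in diameter) 12 mm above the roof, 14 mm off centre towards its -x; about 80 g. The point is on its centre line 22 mm above its underside; z up.
- tin_a_c (a point): small straight-sided metal paint tin with a flat metal lid, 44 mm in diameter, 48 mm tall, upright, similar in size to a cask; not part of the job, stays where it is. The point is at its centre, 24 mm above its underside; z up.
- tin_b_c (a point): small straight-sided metal paint tin with a flat metal lid, 44 mm in diameter, 48 mm tall, upright, similar in size to a cask; not part of the job, stays where it is. The point is at its centre, 24 mm above its underside; z up.
- jar_c (a point): closed glass jar with a metal cap, 60 mm in diameter, 75 mm tall, upright at the far side; not part of the job, stays where it is. The point is at its centre, half-way up; z up.
Things that resemble listed ones, but are neither listed nor needed, are in the scene too. What is shaped like the part that bears cask_a_c but yellow is not meant.

How it is judged (in metres and radians):
On the way, in this order (a step that is already met when the one before it is completed fails the run):
1. both casks stand upright and released on the crate's floor, one in each half ((((x of cask_a_c in the frame of crate between 0.029 and 0.062 m and y of cask_a_c in the frame of crate between -0.02 and 0.02 m and z of cask_a_c in the frame of crate between 0.03 and 0.042 m) and (x of cask_b_c in the frame of crate between -0.062 and -0.029 m and y of cask_b_c in the frame of crate between -0.02 and 0.02 m and z of cask_b_c in the frame of crate between 0.03 and 0.042 m)) or ((x of cask_a_c in the frame of crate between -0.062 and -0.029 m and y of cask_a_c in the frame of crate between -0.02 and 0.02 m and z of cask_a_c in the frame of crate between 0.03 and 0.042 m) and (x of cask_b_c in the frame of crate between 0.029 and 0.062 m and y of cask_b_c in the frame of crate between -0.02 and 0.02 m and z of cask_b_c in the frame of crate between 0.03 and 0.042 m))) and angle between each of cask_a_c, cask_b_c's own z axis and vertical below 0.15 rad and contact force between the fingers and cask_a below 0.3 N and contact force between the fingers and cask_b below 0.3 N), for 0.2 s.
2. the divider lies flat and released on the two casks, batten up (x of divider_c in the frame of crate between -0.015 and 0.015 m and y of divider_c in the frame of crate between -0.015 and 0.015 m and z of divider_c in the frame of crate between 0.089 and 0.099 m and angle between divider_c's own z axis and vertical below 0.1 rad and angle between the x axis of divider_c and the x axis of crate, either way round below 0.25 rad and contact force between the fingers and divider below 0.3 N), for 0.2 s.
At the end, for the whole second after the job is handed in: Casks upright on the crate floor, one per half; divider level on them, batten up, centred within 15 mm; hatch upright on it in the grip-block half, deckhouse in the other. Casks, hatch, deckhouse within about 16 mm (along) and 20 mm (across) of their half's middle; all released, at rest (all of step 1 and all of step 2 and x of hatch_c in the frame of crate between 0.028 and 0.062 m and y of hatch_c in the frame of crate between -0.02 and 0.02 m and z of hatch_c in the frame of crate between 0.079 and 0.091 m and angle between each of hatch_c, house_c's own z axis and vertical below 0.15 rad and contact force between the fingers and hatch below 0.3 N and x of house_c in the frame of crate between -0.062 and -0.028 m and y of house_c in the frame of crate between -0.02 and 0.02 m and z of house_c in the frame of crate between 0.086 and 0.098 m and contact force between the fingers and house below 0.3 N and linear speed of each of cask_a, cask_b, divider, hatch, house below 0.02 m/s); the robot touches nothing.
It fails at once if the first paint tin is shifted more than 25 mm or tipped (distance of tin_a_c from where it was at the start of the episode above 0.025 m or angle between tin_a_c's own z axis and vertical above 0.4 rad).
It fails at once if the second paint tin is shifted more than 25 mm or tipped (distance of tin_b_c from where it was at the start of the episode above 0.025 m or angle between tin_b_c's own z axis and vertical above 0.4 rad).
It fails at once if the glass jar is shifted more than 25 mm or tipped (distance of jar_c from where it was at the start of the episode above 0.025 m or angle between jar_c's own z axis and vertical above 0.4 rad).
It also fails if it takes over 115 s, if anything falls off the work surface, if the arm or the gripper's body presses on something with over 40 N, if the wrist force passes 120 N, or if a joint passes its speed limit or range.

## Robot

A 6-joint arm with a two-finger parallel gripper is mounted at the origin on the work surface. World frame = base frame: x ahead of the robot, y to its left, z up, the work surface at z = 0. Lengths are in m, angles in degrees, forces in N, time in s.
With the tool pointing down it reaches from about 0.25 to 0.85 m from the base axis. Payload 12.5 kg.
Tool frame: the origin (TCP) lies on the centre line of the jaws, within the pads' length; the fingertips stand ahead of it and the grasp point (between the pads) lies 6 mm ahead of it (arm.tips_ahead is the z of the fingertips in the tool frame, in m); z points along the fingers, x is the direction in which the jaws open and shut, and the axes are right-handed (so a half turn about z gives the same grasp; the last joint's range is limited). The gripper opens to 93 mm and grips with 3 to 60 N. Pads are 15 mm wide; open, the fingers measure 128 mm over their backs; the gripper's body (75 mm by 188 mm) begins 65 mm behind the grasp point.
Start: joints at [-74.232, 20.094, 94.641, -0, 65.266, -4.847], TCP at [0.194, -0.515, 0.22] pointing down, gripper open.
Joint ranges: [-157.81, 157.81], [-45, 120.19], [0.68, 151.7], [-89.99, 269.99], [4.06, 180], [-164.3, 164.3]. Speed limits (degrees/s): [127.2, 127.2, 159.86, 180, 180, 180].

## Interface

Orientations are given as [roll, pitch, yaw] about the fixed x, y, z axes, in that order (R = Rz(yaw) Ry(pitch) Rx(roll)).
In Python, from cell import get_state, viewer, arm gives the robot as it stands. The module is installed in compiled form; this text tells all that it offers.
- The arm moves only by the tool jog_arm, never from a script. Its argument "plan" is a list of rows, each an object of numbers: "x", "y", "z": the shift along the tool's x, y, z in mm; "turn": the turn about the tool's z in rad. A call has 1 to 20 rows; each row is the pose to reach, as a shift and turn from the pose commanded when the call began, along the tool's axes at that moment; what a row does not reach only later rows make up. A row lasts 1/8 s, in which the tool goes at most 62.5 mm and 10.7 degrees, less where a joint would pass 70% of its speed; a pose out of reach is approached as far as the arm can. A call with a gripper value outside its range is refused whole. "claw" is the opening, from 0 (shut) to 1 (fully open), set as the call begins (left out, the last holds). The fingers move at their own pace and stop on an object; "force" is the grip in N (left out, the last holds). Time passes only in rows, so rows that repeat a pose let the fingers close. It gives the time, the measured TCP pose, the force and the opening at its end, in the units of the state.
- get_state(): the state, without advancing time (a new reading comes with each control period).
- viewer.read_camera(name): name is "side" or "top" or "wrist"; returns a dict with "color" (420x560x3 uint8, red, green, blue), "fx", "fy", "cx", "cy" (pixels), "rvec" (rotation vector, rad) and "tvec" (3), from world to camera coordinates, as OpenCV has them. Camera axes: x right, y down, z forward; pixel columns grow to the right and rows downward; lengths in m; the calibration is good to about 2 mm. A picture is of the moment at which its call begins. There is no depth.
- arm.sign_off(): hands the job in, once; it reports no verdict.
The state is a dict: "time": time; "joints": joint angles; "qd": joint speeds; "effort": joint torques, N m; "ee_pos": TCP position; "tcp_rot": TCP orientation; "ft_force": force on the tool from outside, world axes, zero at the start; "wrist_torque": the same for the moment, N m; "gripper_width": finger opening in m.
Only numpy, scipy, OpenCV 4.12 (cv2) and the standard library are available. Lean on these libraries where they do the work, as an engineer would, in place of code of your own. Each camera call takes 0.05 s, during which the arm holds its last target.

## Working session

There is one attempt and no reset: what is moved stays moved. The work goes in short steps, Python scripts to look and compute and a tool call to move; the robot and the scene stay as the last step left them, time stands still between calls to the robot, and variables do not carry over. Pictures are saved under pics/ and viewed, and the job is handed in when it is done.

Besides the shell and the picture viewer there is one more tool, called after "Emit:" as name(argument=value, ...), one argument or row to a line, values as JSON. jog_arm: Moves the arm, as the interface text tells. Its arguments: {"type":"object","properties":{"plan":{"type":"array"},"claw":{"type":"number"},"force":{"type":"number"}},"required":["plan"]}

```bash
mkdir -p pics; python3 - <<'E'
from cell import get_state, viewer, arm
import cv2
print(get_state()); print(arm.tips_ahead)
for n in ["top","side","wrist"]:
    c=viewer.read_camera(n); cv2.imwrite(f"pics/{n}0.png",c["color"][:,:,::-1])
    print(n,c["fx"],c["cx"],c["cy"],c["rvec"],c["tvec"])
E
```

```text
{'time': 0.0, 'joints': array([-7.42324939e+01,  2.01251217e+01,  9.46758596e+01, -5.85226151e-04,
        6.52650061e+01, -4.84557752e+00]), 'qd': array([ 0.04906545, -0.04346609, -0.08958469, -0.01718748, -0.04550604,
        0.1023769 ]), 'effort': array([-1.63461671e-03, -4.97320068e+01, -2.85253787e+01,  6.98106294e-02,
        2.56495544e-02, -8.26569908e-05]), 'ee_pos': array([ 0.19357624, -0.51445421,  0.21980116]), 'tcp_rot': array([-1.79994955e+02,  6.57964750e-02, -6.93866683e+01]), 'ft_force': array([-0.34010273, -0.57630949,  0.07458963]), 'wrist_torque': array([ 0.01629447, -0.00090647,  0.01627536]), 'gripper_width': 0.09295854810987618}
0.025
top 441.30281807694513 284.7501418221168 212.68608769490734 [ 2.08973186 -2.1356148   0.13134704] [0.03379758 0.6032119  0.79210204]
side 471.93170299771697 278.962395379443 213.93712340017072 [ 0.19636621 -2.66799539  1.54687451] [0.61319117 0.1198705  1.05422936]
wrist 326.63740617412833 280.626785130013 210.54255506963835 [-2.39087712  1.6550441   0.22991585] [-0.54913879 -0.03187974  0.39123263]
```

View pics/top0.png

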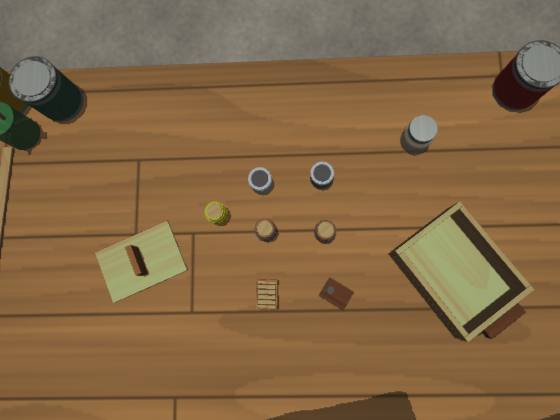

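View pics/side0.png

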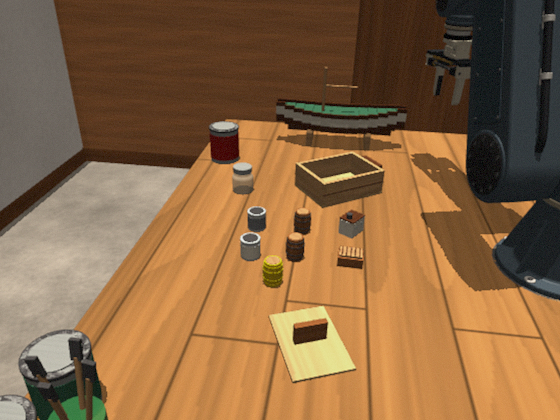

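View pics/wrist0.png

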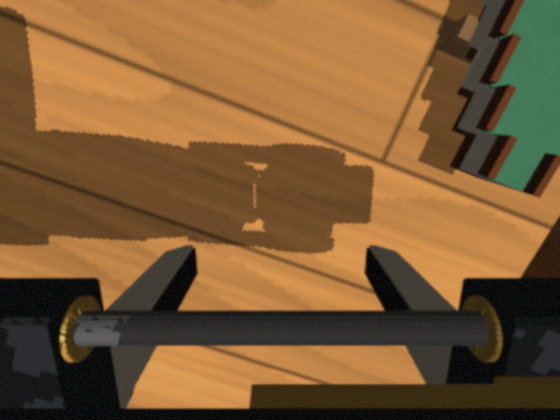

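Top view: the brown casks are at (265,230) and (325,231). The yellow look-alike is at (216,212), and the tins with grey lids are at (260,180) and (322,175). The jar is at (420,130), the hatch at (267,294), the house at (337,293), the divider at (141,262), and the crate at (460,272) with its grip block at (504,320). I'll enlarge the crop to confirm the casks and refine positions.

```bash
cat > h.py <<'E'
import numpy as np, cv2
from cell import get_state, viewer, arm
def K(c): return np.array([[c["fx"],0,c["cx"]],[0,c["fy"],c["cy"]],[0,0,1]])
def ray(c,u,v):
    R=cv2.Rodrigues(np.array(c["rvec"],float))[0]; t=np.array(c["tvec"],float).ravel()
    return -R.T@t, R.T@np.array([(u-c["cx"])/c["fx"],(v-c["cy"])/c["fy"],1])
def onz(c,u,v,z):
    o,d=ray(c,u,v); return o+d*(z-o[2])/d[2]
def proj(c,P):
    return cv2.projectPoints(np.float64(P).reshape(-1,3),np.float64(c["rvec"]),np.float64(c["tvec"]),K(c),None)[0].reshape(-1,2)
def crop(c,x0,y0,x1,y1,s,fn):
    im=cv2.resize(c["color"][y0:y1,x0:x1,::-1],None,fx=s,fy=s,interpolation=cv2.INTER_CUBIC); cv2.imwrite("pics/"+fn,im)
E
python3 - <<'E'
from h import *
c=viewer.read_camera("top")
np.savez("top0.npz",**{k:c[k] for k in c})
crop(c,195,160,365,315,4.5,"mid.png"); crop(c,380,195,540,345,4.5,"crate.png"); crop(c,90,215,195,305,7,"div.png")
s=viewer.read_camera("side"); crop(s,225,195,385,295,5,"sidemid.png")
print(ray(c,280,210)[0],onz(c,265,230,.056),onz(c,325,231,.056),onz(c,460,272,.072))
E
```

```text
[ 0.46183256 -0.01523323  0.88255943] [0.57077455 0.0585144  0.056     ] [ 0.56618416 -0.05462636  0.056     ] [ 0.48453668 -0.29234712  0.072     ]
```

View pics/mid.png

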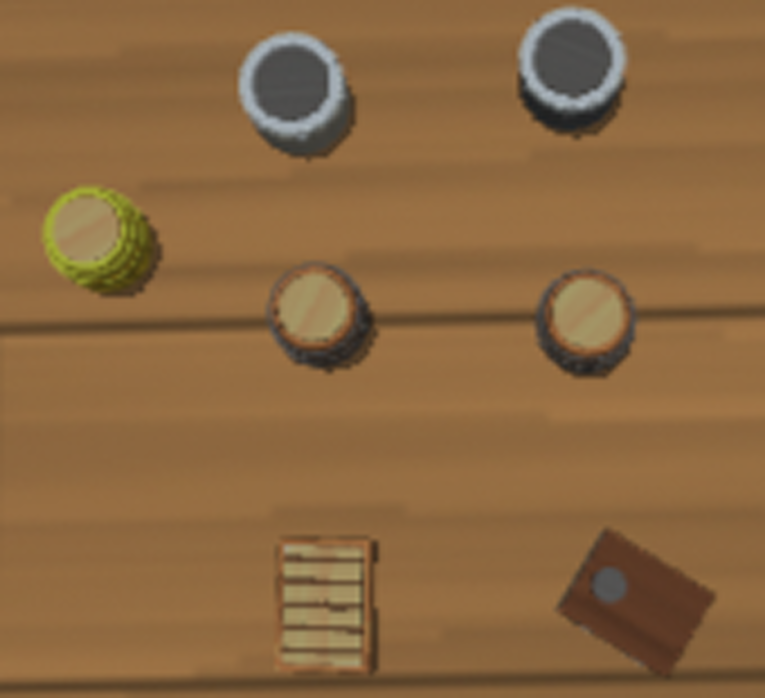

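View pics/crate.png

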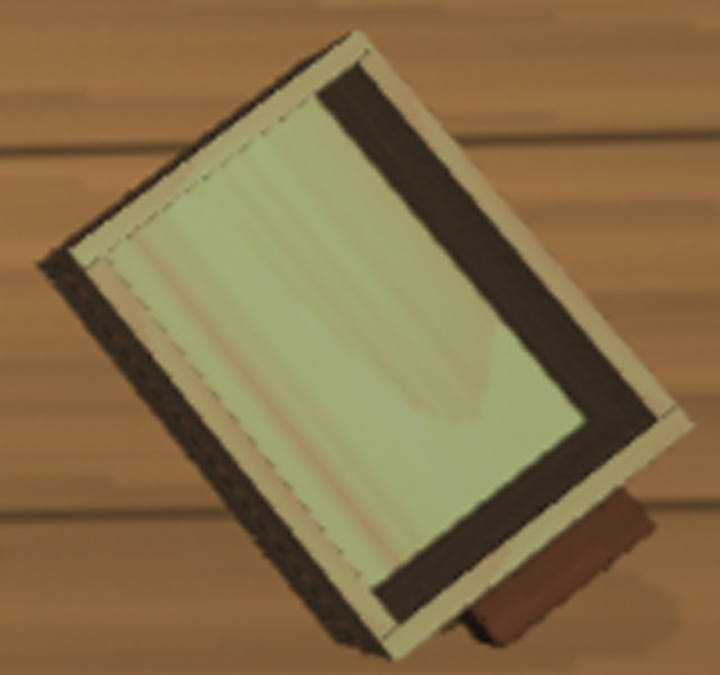

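View pics/div.png

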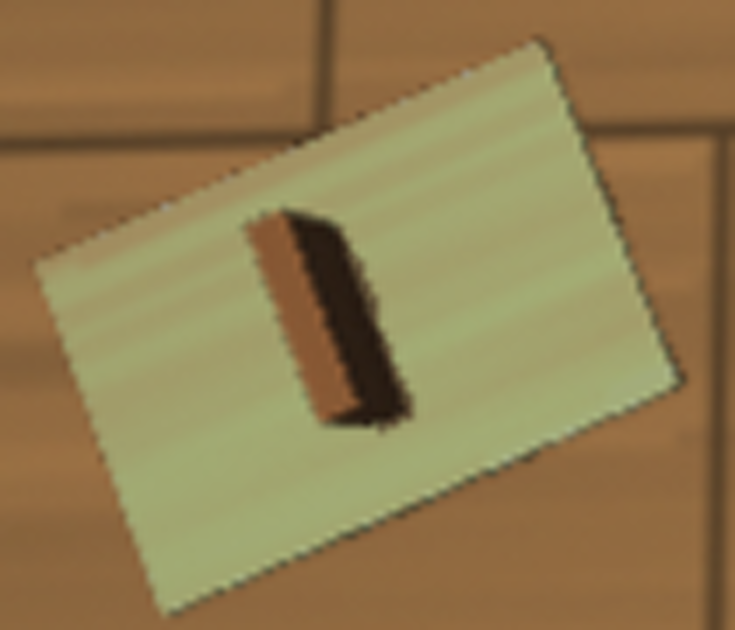

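View pics/sidemid.png

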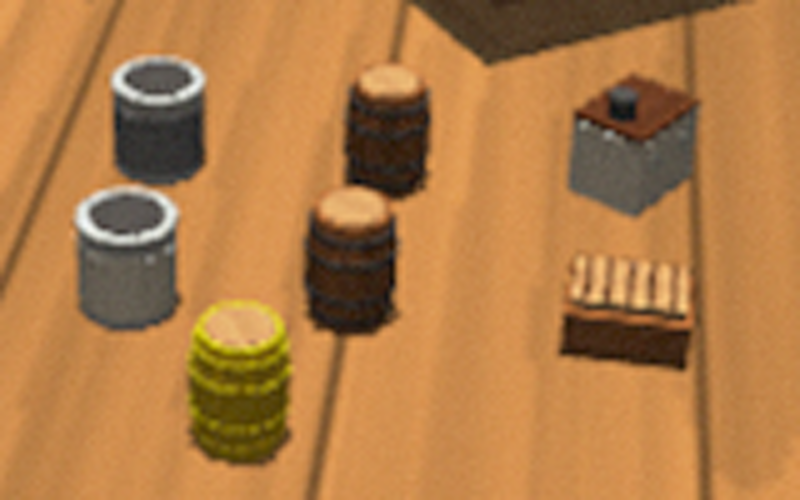

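Mid crop, confirmed by the side view: the brown casks with dark hoops at crop (315,308) and (588,315) are the ones meant. The yellow one at (87,230) is excluded, and the flat grey lids at (290,85) and (573,58) are tins. The crate's rim corners, divider corners, roof corners and hatch-cover corners are all readable.

```bash
python3 - <<'E'
from h import *
c=dict(np.load("top0.npz"))
def q(name,pts,x0,y0,s,z):
    P=np.array([onz(c,x0+(a+.5)/s-.5,y0+(b+.5)/s-.5,z)[:2] for a,b in pts])
    if len(P)==4:
        r=cv2.minAreaRect(np.float32(P*1000))
        e=[P[(i+1)%4]-P[i] for i in range(4)]
        print(name,P.mean(0).round(4),[(round(float(np.hypot(*v))*1000,1),round(float(np.degrees(np.arctan2(v[1],v[0]))),1)) for v in e])
    else: print(name,P.round(4))
q("casks",[(315,308),(588,315)],195,160,4.5,.056)
q("tins",[(290,85),(573,58)],195,160,4.5,.048)
q("yellow",[(83,229)],195,160,4.5,.056)
q("hatch",[(281,541),(364,541),(362,665),(281,665)],195,160,4.5,.03)
q("house",[(607,528),(715,597),(668,675),(557,607)],195,160,4.5,.045)
q("crate",[(357,32),(692,425),(395,658),(70,248)],380,195,4.5,.072)
q("div",[(543,38),(683,382),(165,615),(36,262)],90,215,7,.006)
q("batten",[(246,228),(282,211),(360,400),(324,421)],90,215,7,.046)
print(onz(c,422,129,.075))
g=get_state(); print(g["ee_pos"],g["tcp_rot"],g["time"])
E
```

```text
casks [[ 0.5745  0.0592]
 [ 0.5688 -0.0552]]
tins [[ 0.6734  0.0698]
 [ 0.6817 -0.0529]]
yellow [[0.6108 0.158 ]]
hatch [0.4521 0.0599] [(35.4, -91.1), (51.6, 178.2), (34.2, 89.1), (51.7, -0.4)]
house [ 0.4505 -0.0718] [(52.2, -123.7), (37.3, 146.6), (52.8, 57.7), (38.6, -34.2)]
crate [ 0.4892 -0.2983] [(198.0, -144.1), (149.9, 125.4), (198.5, 35.5), (148.5, -54.8)]
div [0.5214 0.3146] [(109.1, -156.7), (160.0, 113.1), (109.7, 23.0), (159.5, -67.1)]
batten [0.5211 0.3147] [(10.9, -65.7), (57.4, -155.5), (11.2, 119.4), (58.4, 24.2)]
[ 0.75367277 -0.24298448  0.075     ]
[ 0.1936151  -0.51460996  0.22008604] [-1.79997711e+02  3.17748295e-02 -6.93858184e+01] 0.25
```

```bash
cat >> h.py <<'E'
C=np.array([.4892,-.2983]); CY=-144.3
cx=np.array([np.cos(np.radians(CY)),np.sin(np.radians(CY))])
A=C+.045*cx; B=C-.045*cx
def delta(x,y,z,yaw,src=None):
    if src is None:
        g=get_state(); src=[*g["ee_pos"],g["tcp_rot"][2]]
    a=np.radians(src[3]); d=np.array([x,y])-src[:2]
    X=np.array([np.cos(a),np.sin(a)]); Y=np.array([np.sin(a),-np.cos(a)])
    t=-(yaw-src[3]); t=(t+180)%360-180
    return (1000*d@X).round(1),(1000*d@Y).round(1),round((src[2]-z)*1000,1),round(np.radians(t),3)
E
python3 - <<'E'
from h import *
print(A,B)
p=[.5688,-.0552]
print(delta(*p,.15,-54.3))
print(delta(*B,.15,-54.3,[*p,.15,-54.3]))
E
```

```text
[ 0.45265624 -0.32455935] [ 0.52574376 -0.27204065]
(np.float64(-297.9), np.float64(-512.9), np.float64(70.1), np.float64(-0.263))
(np.float64(151.0), np.float64(161.5), 0.0, np.float64(0.0))
```

Emit:
jog_arm(
  plan=[
    {"x": -15,"y": -25,"turn": -0.02},
    {"x": -40,"y": -70,"turn": -0.05},
    {"x": -70,"y": -120,"turn": -0.08},
    {"x": -100,"y": -172,"turn": -0.11},
    {"x": -130,"y": -224,"turn": -0.14},
    {"x": -160,"y": -275,"turn": -0.17},
    {"x": -190,"y": -327,"turn": -0.2},
    {"x": -220,"y": -379,"turn": -0.22},
    {"x": -250,"y": -430,"z": 20,"turn": -0.24},
    {"x": -275,"y": -475,"z": 40,"turn": -0.255},
    {"x": -290,"y": -500,"z": 60,"turn": -0.263},
    {"x": -298,"y": -513,"z": 70,"turn": -0.263},
    {"x": -298,"y": -513,"z": 70,"turn": -0.263},
    {"x": -298,"y": -513,"z": 70,"turn": -0.263},
  ],
  claw=0.85,
  force=12,
)

```text
schema error: expected keys x, y, z, turn
```

```bash
python3 - <<'E'
from h import *
print(delta(.5688,-.0552,.034,-54.3),get_state()["time"])
c=viewer.read_camera("wrist"); cv2.imwrite("pics/w1.png",c["color"][:,:,::-1])
print(proj(c,[[.5688,-.0552,.056]]))
E
```

```text
(np.float64(-297.9), np.float64(-512.9), np.float64(186.1), np.float64(-0.263)) 0.25
[[-210.03122815 -631.10290048]]
```

View pics/w1.png

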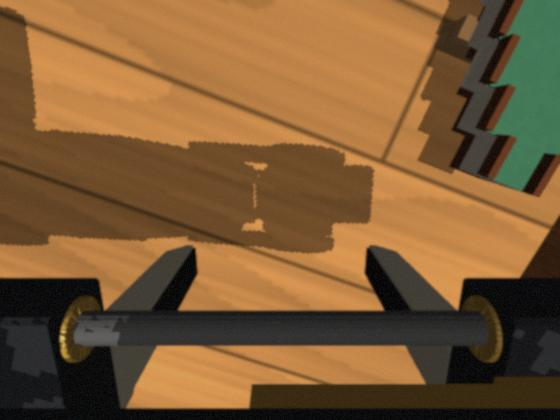

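The picture is unchanged because that call was refused: every row needs all four keys.

Emit:
jog_arm(
  plan=[
    {"x": -15,"y": -25,"z": 0,"turn": -0.02},
    {"x": -40,"y": -70,"z": 0,"turn": -0.05},
    {"x": -70,"y": -120,"z": 0,"turn": -0.08},
    {"x": -100,"y": -172,"z": 0,"turn": -0.11},
    {"x": -130,"y": -224,"z": 0,"turn": -0.14},
    {"x": -160,"y": -275,"z": 0,"turn": -0.17},
    {"x": -190,"y": -327,"z": 0,"turn": -0.2},
    {"x": -220,"y": -379,"z": 0,"turn": -0.22},
    {"x": -250,"y": -430,"z": 20,"turn": -0.24},
    {"x": -275,"y": -475,"z": 40,"turn": -0.255},
    {"x": -290,"y": -500,"z": 60,"turn": -0.263},
    {"x": -298,"y": -513,"z": 70,"turn": -0.263},
    {"x": -298,"y": -513,"z": 70,"turn": -0.263},
    {"x": -298,"y": -513,"z": 70,"turn": -0.263},
  ],
  claw=0.85,
  force=12,
)

```text
time: 2.05
ee_pos: [0.5688, -0.0562, 0.1511]
tcp_rot: [-180.0, -0.0, -54.4]
ft_force: [-0.3, -0.1, 0.9]
gripper_width: 0.0789
```

```bash
python3 - <<'E'
from h import *
print(delta(.5688,-.0552,.034,-54.3),get_state()["time"])
c=viewer.read_camera("wrist"); cv2.imwrite("pics/w1.png",c["color"][:,:,::-1])
print(proj(c,[[.5688,-.0552,.056]]))
E
```

```text
(np.float64(-0.8), np.float64(-0.6), np.float64(117.1), np.float64(-0.001)) 2.05
[[280.03575714 212.35131732]]
```

View pics/w1.png

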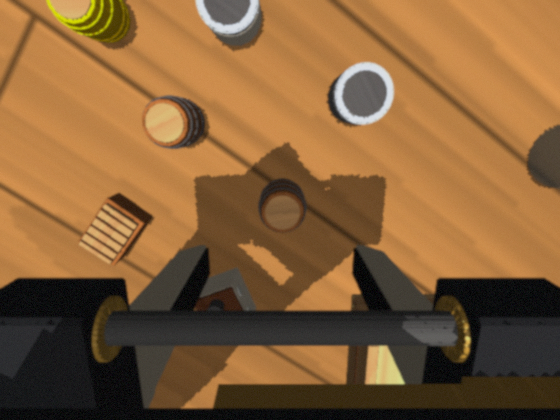

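Wrist view: the brown cask's top is at (282,211) and I predicted (280,212), so it is centred. Descending.

Emit:
jog_arm(
  plan=[
    {"x": -1,"y": 0,"z": 20,"turn": 0},
    {"x": -1,"y": -1,"z": 50,"turn": 0},
    {"x": -1,"y": -1,"z": 80,"turn": 0},
    {"x": -1,"y": -1,"z": 100,"turn": 0},
    {"x": -1,"y": -1,"z": 112,"turn": 0},
    {"x": -1,"y": -1,"z": 116,"turn": 0},
    {"x": -1,"y": -1,"z": 116,"turn": 0},
  ],
)

```text
time: 2.98
ee_pos: [0.5694, -0.0541, 0.0349]
tcp_rot: [-180.0, -0.0, -54.3]
ft_force: [0.0, 0.1, -0.6]
gripper_width: 0.0791
```

Emit:
jog_arm(
  plan=[
    {"x": 0,"y": 0,"z": 0,"turn": 0},
    {"x": 0,"y": 0,"z": 0,"turn": 0},
    {"x": 0,"y": 0,"z": 0,"turn": 0},
    {"x": 0,"y": 0,"z": 0,"turn": 0},
    {"x": 0,"y": 0,"z": 0,"turn": 0},
    {"x": 0,"y": 0,"z": 0,"turn": 0},
    {"x": 0,"y": 0,"z": -10,"turn": 0},
    {"x": 0,"y": 0,"z": -40,"turn": 0},
    {"x": 0,"y": 0,"z": -75,"turn": 0},
    {"x": 0,"y": 0,"z": -105,"turn": 0},
    {"x": 0,"y": 0,"z": -120,"turn": 0},
    {"x": 0,"y": 0,"z": -120,"turn": 0},
  ],
  claw=0.3,
  force=12,
)

```text
time: 4.47
ee_pos: [0.5694, -0.0538, 0.1549]
tcp_rot: [-179.9, -0.1, -54.3]
ft_force: [0.9, 0.2, -0.9]
gripper_width: 0.04
```

```bash
python3 - <<'E'
from h import *
print(delta(*B,.15,-54.3),get_state()["time"])
c=viewer.read_camera("top"); crop(c,240,100,400,260,3.5,"t2.png")
E
```

```text
(np.float64(151.8), np.float64(162.7), np.float64(4.9), np.float64(-0.0)) 4.475
```

View pics/t2.png

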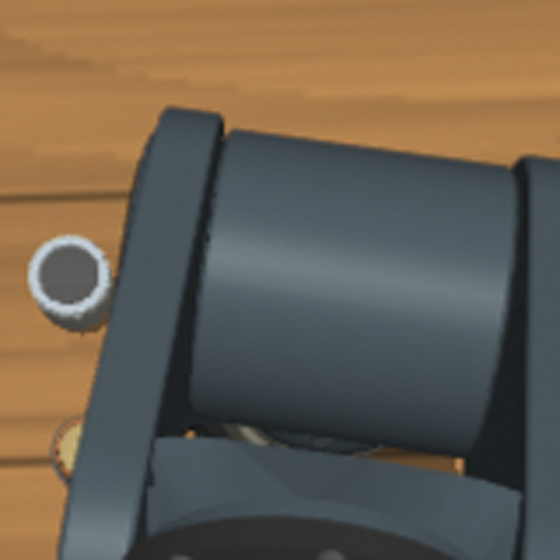

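The arm blocks the top view, but the width of 40 mm shows the cask is held. Carrying it to the non-grip half.

Emit:
jog_arm(
  plan=[
    {"x": 10,"y": 11,"z": 0,"turn": 0},
    {"x": 35,"y": 38,"z": 0,"turn": 0},
    {"x": 65,"y": 70,"z": 0,"turn": 0},
    {"x": 95,"y": 102,"z": 0,"turn": 0},
    {"x": 125,"y": 134,"z": 0,"turn": 0},
    {"x": 143,"y": 153,"z": 0,"turn": 0},
    {"x": 152,"y": 163,"z": 0,"turn": 0},
    {"x": 152,"y": 163,"z": 5,"turn": 0},
    {"x": 152,"y": 163,"z": 5,"turn": 0},
    {"x": 152,"y": 163,"z": 5,"turn": 0},
  ],
)

```text
time: 5.78
ee_pos: [0.5256, -0.2715, 0.1492]
tcp_rot: [180.0, 0.0, -54.3]
ft_force: [0.3, -0.2, -0.1]
gripper_width: 0.0403
```

```bash
python3 - <<'E'
from h import *
print(delta(*B,.043,-54.3),get_state()["time"])
for n in ("side","wrist"):
    c=viewer.read_camera(n); cv2.imwrite(f"pics/{n}3.png",c["color"][:,:,::-1])
crop(viewer.read_camera("side"),260,100,420,220,5,"s3.png")
# rim corners predicted in wrist
cy=np.array([-cx[1],cx[0]])
pts=[[*(C+a*.1*cx+b*.076*cy),.072] for a,b in((1,1),(1,-1),(-1,-1),(-1,1))]
print(proj(c,pts).round(0))
E
```

```text
(np.float64(0.5), np.float64(0.2), np.float64(106.2), np.float64(0.001)) 5.775
[[366. 374.]
 [197. 374.]
 [178. 148.]
 [386. 148.]]
```

View pics/s3.png

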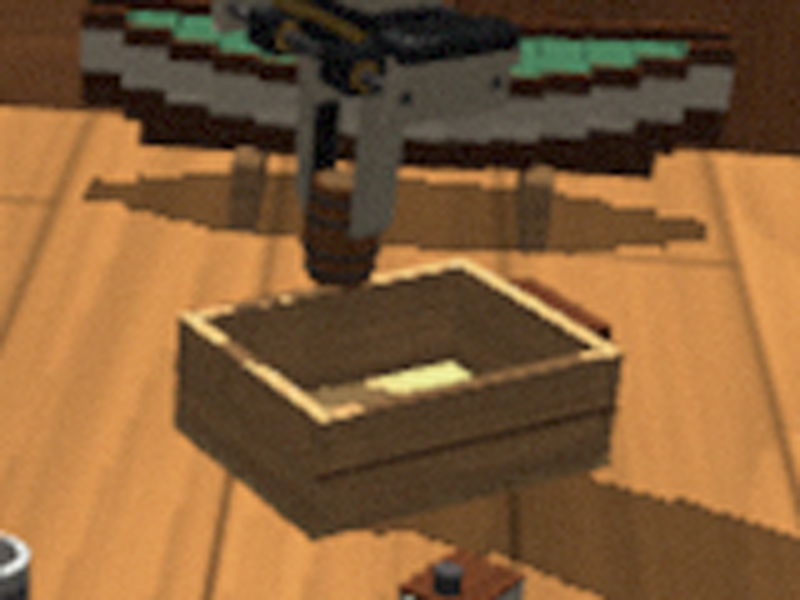

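View pics/wrist3.png

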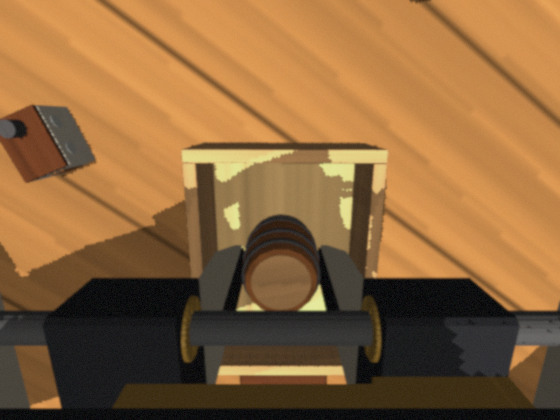

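The cask is held upright. The crate rim's far corners are seen at (183,150) and (386,150), against predicted (178,148) and (386,148), so it is aligned. Lowering.

Emit:
jog_arm(
  plan=[
    {"x": 0,"y": 0,"z": 15,"turn": 0},
    {"x": 0,"y": 0,"z": 40,"turn": 0},
    {"x": 0,"y": 0,"z": 65,"turn": 0},
    {"x": 0,"y": 0,"z": 85,"turn": 0},
    {"x": 0,"y": 0,"z": 98,"turn": 0},
    {"x": 0,"y": 0,"z": 103,"turn": 0},
    {"x": 0,"y": 0,"z": 106,"turn": 0},
    {"x": 0,"y": 0,"z": 106,"turn": 0},
  ],
)

```text
time: 6.92
ee_pos: [0.5256, -0.2725, 0.0437]
tcp_rot: [-180.0, -0.0, -54.3]
ft_force: [0.8, -0.1, -0.6]
gripper_width: 0.0402
```

Emit:
jog_arm(
  plan=[
    {"x": 0,"y": 0,"z": 0,"turn": 0},
    {"x": 0,"y": 0,"z": 0,"turn": 0},
    {"x": 0,"y": 0,"z": 0,"turn": 0},
    {"x": 0,"y": 0,"z": 0,"turn": 0},
    {"x": 0,"y": 0,"z": -10,"turn": 0},
    {"x": 0,"y": 0,"z": -40,"turn": 0},
    {"x": 0,"y": 0,"z": -80,"turn": 0},
    {"x": 0,"y": 0,"z": -107,"turn": 0},
    {"x": 0,"y": 0,"z": -107,"turn": 0},
  ],
  claw=0.7,
)

```text
time: 8.05
ee_pos: [0.5263, -0.273, 0.1528]
tcp_rot: [-179.9, -0.2, -54.3]
ft_force: [-0.3, -0.6, 0.1]
gripper_width: 0.0649
```

```bash
python3 - <<'E'
from h import *
print(delta(.5745,.0592,.15,-54.3),get_state()["time"])
c=viewer.read_camera("wrist"); cv2.imwrite("pics/w4.png",c["color"][:,:,::-1])
print(proj(c,[*B,.064]))
E
```

```text
(np.float64(-241.7), np.float64(-232.9), np.float64(2.8), np.float64(-0.0)) 8.05
[[279.26231121 215.30765874]]
```

View pics/w4.png

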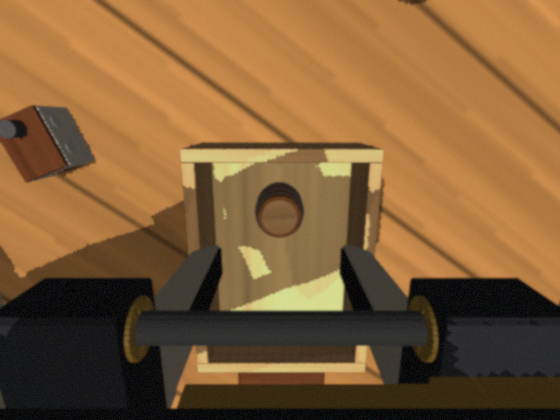

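The first cask stands upright at (279,216), matching the prediction. Next is the second cask.

Emit:
jog_arm(
  plan=[
    {"x": -12,"y": -11,"z": 0,"turn": 0},
    {"x": -40,"y": -38,"z": 0,"turn": 0},
    {"x": -75,"y": -72,"z": 0,"turn": 0},
    {"x": -110,"y": -106,"z": 0,"turn": 0},
    {"x": -145,"y": -140,"z": 0,"turn": 0},
    {"x": -180,"y": -174,"z": 0,"turn": 0},
    {"x": -210,"y": -203,"z": 0,"turn": 0},
    {"x": -232,"y": -224,"z": 0,"turn": 0},
    {"x": -242,"y": -233,"z": 2,"turn": 0},
    {"x": -242,"y": -233,"z": 2,"turn": 0},
    {"x": -242,"y": -233,"z": 2,"turn": 0},
  ],
  claw=0.85,
)

```text
time: 9.48
ee_pos: [0.5732, 0.0593, 0.148]
tcp_rot: [180.0, 0.0, -54.4]
ft_force: [0.2, -0.1, -0.4]
gripper_width: 0.0791
```

```bash
python3 - <<'E'
from h import *
print(delta(.5745,.0592,.034,-54.3),get_state()["time"])
c=viewer.read_camera("wrist"); cv2.imwrite("pics/w5.png",c["color"][:,:,::-1])
print(proj(c,[.5745,.0592,.056]))
E
```

```text
(np.float64(0.8), np.float64(-1.0), np.float64(114.0), np.float64(-0.001)) 9.475
[[282.03021069 212.84049652]]
```

View pics/w5.png

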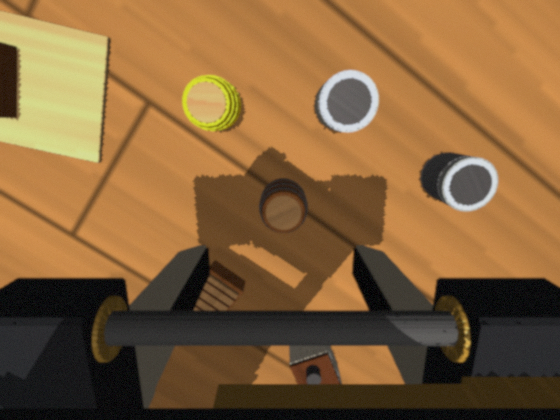

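The brown cask is seen at (283,211), predicted (282,213). The yellow one at (212,103) is clear of the fingers.

Emit:
jog_arm(
  plan=[
    {"x": 1,"y": 0,"z": 20,"turn": 0},
    {"x": 1,"y": -1,"z": 50,"turn": 0},
    {"x": 1,"y": -1,"z": 80,"turn": 0},
    {"x": 1,"y": -1,"z": 100,"turn": 0},
    {"x": 1,"y": -1,"z": 110,"turn": 0},
    {"x": 1,"y": -1,"z": 114,"turn": 0},
    {"x": 1,"y": -1,"z": 114,"turn": 0},
  ],
)

```text
time: 10.4
ee_pos: [0.5751, 0.0597, 0.0348]
tcp_rot: [-180.0, -0.0, -54.3]
ft_force: [-0.3, -0.2, -1.0]
gripper_width: 0.079
```

Emit:
jog_arm(
  plan=[
    {"x": 0,"y": 0,"z": 0,"turn": 0},
    {"x": 0,"y": 0,"z": 0,"turn": 0},
    {"x": 0,"y": 0,"z": 0,"turn": 0},
    {"x": 0,"y": 0,"z": 0,"turn": 0},
    {"x": 0,"y": 0,"z": 0,"turn": 0},
    {"x": 0,"y": 0,"z": 0,"turn": 0},
    {"x": 0,"y": 0,"z": -10,"turn": 0},
    {"x": 0,"y": 0,"z": -40,"turn": 0},
    {"x": 0,"y": 0,"z": -75,"turn": 0},
    {"x": 0,"y": 0,"z": -105,"turn": 0},
    {"x": 0,"y": 0,"z": -120,"turn": 0},
    {"x": 0,"y": 0,"z": -120,"turn": 0},
  ],
  claw=0.3,
  force=12,
)

```text
time: 11.9
ee_pos: [0.5751, 0.0599, 0.155]
tcp_rot: [-179.9, -0.0, -54.3]
ft_force: [-0.4, -0.3, -0.2]
gripper_width: 0.0406
```

```bash
python3 - <<'E'
from h import *
print(delta(*A,.15,-54.3),get_state()["time"])
E
```

```text
(np.float64(240.8), np.float64(323.7), np.float64(5.0), np.float64(-0.0)) 11.9
```

Emit:
jog_arm(
  plan=[
    {"x": 10,"y": 13,"z": 0,"turn": 0},
    {"x": 30,"y": 40,"z": 0,"turn": 0},
    {"x": 55,"y": 74,"z": 0,"turn": 0},
    {"x": 80,"y": 108,"z": 0,"turn": 0},
    {"x": 105,"y": 142,"z": 0,"turn": 0},
    {"x": 130,"y": 175,"z": 0,"turn": 0},
    {"x": 155,"y": 208,"z": 0,"turn": 0},
    {"x": 180,"y": 242,"z": 0,"turn": 0},
    {"x": 205,"y": 276,"z": 0,"turn": 0},
    {"x": 226,"y": 304,"z": 0,"turn": 0},
    {"x": 238,"y": 320,"z": 0,"turn": 0},
    {"x": 241,"y": 324,"z": 5,"turn": 0},
    {"x": 241,"y": 324,"z": 5,"turn": 0},
    {"x": 241,"y": 324,"z": 5,"turn": 0},
  ],
)

```text
time: 13.65
ee_pos: [0.4526, -0.324, 0.1492]
tcp_rot: [180.0, 0.0, -54.3]
ft_force: [-0.5, 0.1, -0.6]
gripper_width: 0.0403
```

```bash
python3 - <<'E'
from h import *
print(delta(*A,.043,-54.3),get_state()["time"])
E
```

```text
(np.float64(0.5), np.float64(0.3), np.float64(106.2), np.float64(0.001)) 13.65
```

Emit:
jog_arm(
  plan=[
    {"x": 0,"y": 0,"z": 15,"turn": 0},
    {"x": 0,"y": 0,"z": 40,"turn": 0},
    {"x": 0,"y": 0,"z": 65,"turn": 0},
    {"x": 0,"y": 0,"z": 85,"turn": 0},
    {"x": 0,"y": 0,"z": 98,"turn": 0},
    {"x": 0,"y": 0,"z": 103,"turn": 0},
    {"x": 0,"y": 0,"z": 106,"turn": 0},
    {"x": 0,"y": 0,"z": 106,"turn": 0},
  ],
)

```text
time: 14.65
ee_pos: [0.4525, -0.325, 0.0437]
tcp_rot: [-180.0, -0.0, -54.3]
ft_force: [0.2, -1.1, -1.4]
gripper_width: 0.0406
```

Emit:
jog_arm(
  plan=[
    {"x": 0,"y": 0,"z": 0,"turn": 0},
    {"x": 0,"y": 0,"z": 0,"turn": 0},
    {"x": 0,"y": 0,"z": 0,"turn": 0},
    {"x": 0,"y": 0,"z": 0,"turn": 0},
    {"x": 0,"y": 0,"z": -10,"turn": 0},
    {"x": 0,"y": 0,"z": -40,"turn": 0},
    {"x": 0,"y": 0,"z": -80,"turn": 0},
    {"x": 0,"y": 0,"z": -107,"turn": 0},
    {"x": 0,"y": 0,"z": -127,"turn": 0},
    {"x": 0,"y": 0,"z": -127,"turn": 0},
  ],
  claw=0.7,
)

```text
time: 15.9
ee_pos: [0.4529, -0.3253, 0.1721]
tcp_rot: [-180.0, -0.2, -54.3]
ft_force: [0.7, -0.2, -0.0]
gripper_width: 0.0649
```

```bash
python3 - <<'E'
from h import *
print(delta(.5213,.3146,.16,-67),get_state()["time"])
c=viewer.read_camera("side"); crop(c,270,130,400,220,6,"s6.png")
E
```

```text
(np.float64(-479.9), np.float64(-428.9), np.float64(12.1), np.float64(0.221)) 15.9
```

View pics/s6.png

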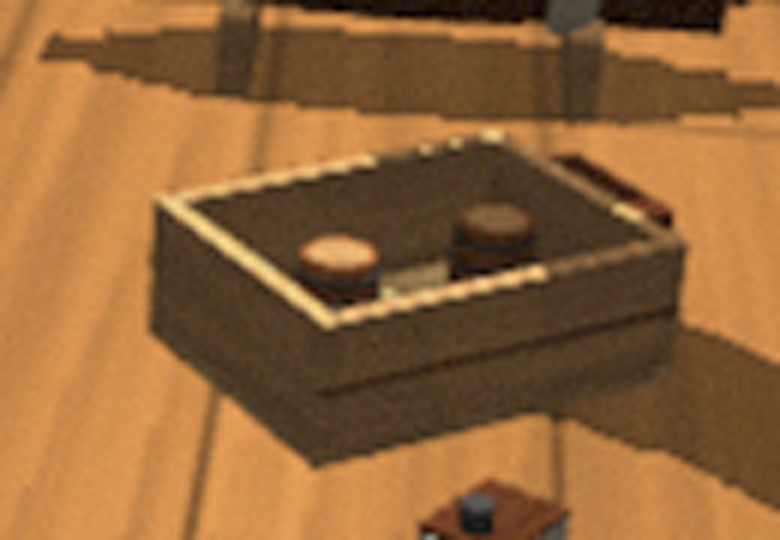

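Both casks stand upright in the crate at crop (340,255) and (493,222). I'm moving to the divider, 644 mm away; the straight line passes at about x = 0.48.

Emit:
jog_arm(
  plan=[
    {"x": -12,"y": -11,"z": 0,"turn": 0.01},
    {"x": -40,"y": -36,"z": 0,"turn": 0.03},
    {"x": -75,"y": -67,"z": 0,"turn": 0.05},
    {"x": -110,"y": -98,"z": 0,"turn": 0.07},
    {"x": -145,"y": -130,"z": 0,"turn": 0.09},
    {"x": -180,"y": -161,"z": 0,"turn": 0.11},
    {"x": -215,"y": -192,"z": 0,"turn": 0.13},
    {"x": -250,"y": -223,"z": 0,"turn": 0.15},
    {"x": -285,"y": -255,"z": 0,"turn": 0.17},
    {"x": -320,"y": -286,"z": 0,"turn": 0.19},
    {"x": -355,"y": -317,"z": 0,"turn": 0.2},
    {"x": -390,"y": -349,"z": 0,"turn": 0.21},
    {"x": -425,"y": -380,"z": 0,"turn": 0.22},
    {"x": -455,"y": -407,"z": 5,"turn": 0.221},
    {"x": -473,"y": -423,"z": 10,"turn": 0.221},
    {"x": -480,"y": -429,"z": 12,"turn": 0.221},
    {"x": -480,"y": -429,"z": 12,"turn": 0.221},
    {"x": -480,"y": -429,"z": 12,"turn": 0.221},
  ],
  claw=0.6,
)

```text
time: 18.2
ee_pos: [0.5209, 0.3143, 0.1585]
tcp_rot: [180.0, -0.0, -67.0]
ft_force: [0.5, -0.3, -0.1]
gripper_width: 0.0558
```

```bash
python3 - <<'E'
from h import *
print(delta(.5213,.3146,.036,-67),get_state()["time"])
c=viewer.read_camera("wrist"); cv2.imwrite("pics/w7.png",c["color"][:,:,::-1])
a=np.radians(-67);X=np.array([np.cos(a),np.sin(a)]);Y=np.array([-X[1],X[0]]);D=np.array([.5213,.3146])
print(proj(c,[[*(D+i*.006*X+j*.03*Y),.046] for i,j in((1,1),(1,-1),(-1,-1),(-1,1))]).round(0).tolist())
print(proj(c,[[*(D+i*.08*X+j*.055*Y),.006] for i,j in((1,1),(1,-1),(-1,-1),(-1,1))]).round(0).tolist())
# crate casks
t=viewer.read_camera("top"); crop(t,380,195,540,345,4.5,"t7.png")
print(proj(t,[[*A,.064],[*B,.064]]).round(1).tolist())
E
```

```text
(np.float64(-0.1), np.float64(-0.5), np.float64(122.5), np.float64(-0.001)) 18.2
[[288.0, 173.0], [287.0, 239.0], [274.0, 239.0], [274.0, 173.0]]
[[365.0, 140.0], [358.0, 248.0], [204.0, 248.0], [197.0, 140.0]]
[[478.2, 289.7], [445.3, 249.6]]
```

View pics/w7.png

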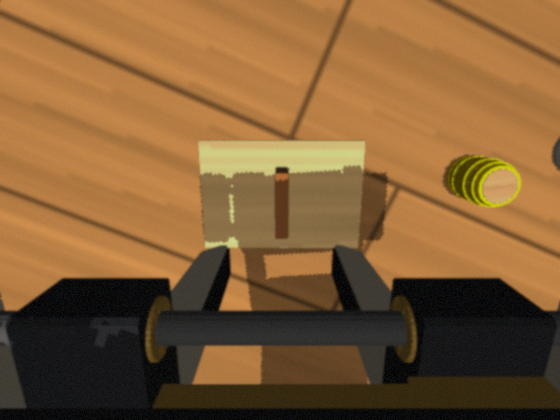

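View pics/t7.png

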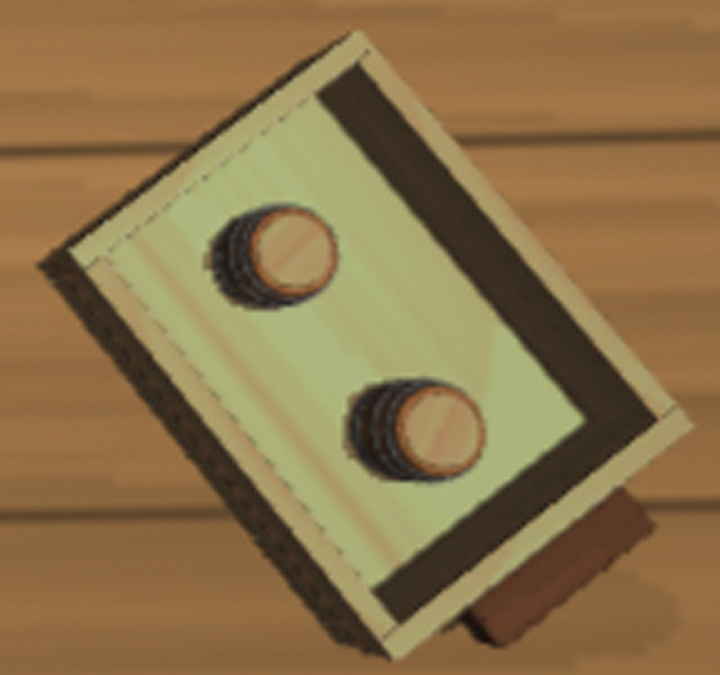

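Top view: the casks are at (445.3,250.6) and (477.8,291.0), within about 2 mm of the half middles. Wrist view: the batten spans x 275–288 and y 168–239, as predicted. Grasping the batten.

Emit:
jog_arm(
  plan=[
    {"x": 0,"y": 0,"z": 20,"turn": 0},
    {"x": 0,"y": 0,"z": 50,"turn": 0},
    {"x": 0,"y": 0,"z": 80,"turn": 0},
    {"x": 0,"y": 0,"z": 105,"turn": 0},
    {"x": 0,"y": 0,"z": 117,"turn": 0},
    {"x": 0,"y": 0,"z": 121,"turn": 0},
    {"x": 0,"y": 0,"z": 121,"turn": 0},
  ],
)

```text
time: 19.18
ee_pos: [0.5211, 0.3153, 0.038]
tcp_rot: [-179.9, 0.0, -67.0]
ft_force: [0.8, 0.2, -0.0]
gripper_width: 0.0561
```

Emit:
jog_arm(
  plan=[
    {"x": 0,"y": 0,"z": 0,"turn": 0},
    {"x": 0,"y": 0,"z": 0,"turn": 0},
    {"x": 0,"y": 0,"z": 0,"turn": 0},
    {"x": 0,"y": 0,"z": 0,"turn": 0},
    {"x": 0,"y": 0,"z": 0,"turn": 0},
    {"x": 0,"y": 0,"z": 0,"turn": 0},
    {"x": 0,"y": 0,"z": 0,"turn": 0},
    {"x": 0,"y": 0,"z": -5,"turn": 0},
    {"x": 0,"y": 0,"z": -20,"turn": 0},
    {"x": 0,"y": 0,"z": -50,"turn": 0},
    {"x": 0,"y": 0,"z": -85,"turn": 0},
    {"x": 0,"y": 0,"z": -115,"turn": 0},
    {"x": 0,"y": 0,"z": -135,"turn": 0},
    {"x": 0,"y": 0,"z": -145,"turn": 0},
    {"x": 0,"y": 0,"z": -145,"turn": 0},
  ],
  claw=0,
  force=30,
)

```text
time: 21.05
ee_pos: [0.5209, 0.3153, 0.183]
tcp_rot: [-179.9, 0.0, -67.0]
ft_force: [0.4, -1.2, -2.0]
gripper_width: 0.0119
```

```bash
python3 - <<'E'
from h import *
print(delta(*C,.18,-144.3),get_state()["time"])
c=viewer.read_camera("side"); crop(c,230,200,430,350,4,"s8.png")
E
```

```text
(np.float64(552.4), np.float64(269.1), np.float64(3.0), np.float64(1.35)) 21.05
```

View pics/s8.png

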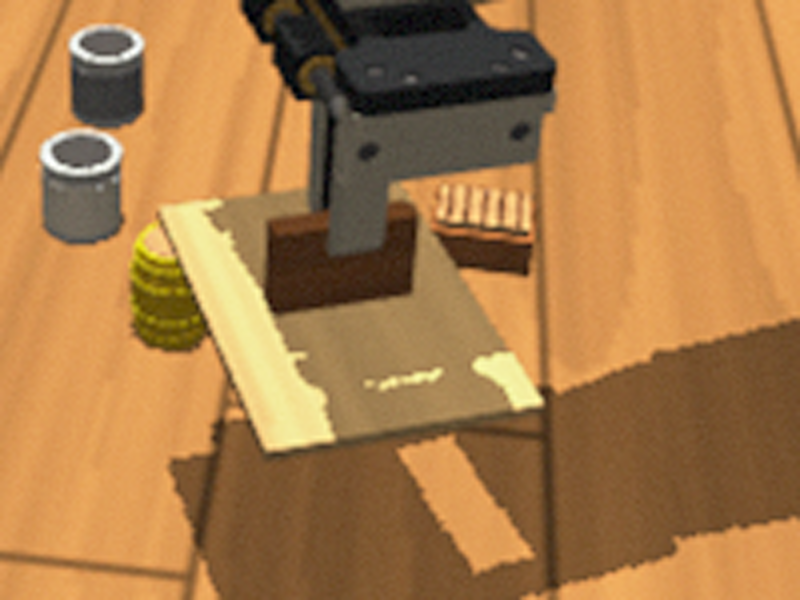

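The divider is held level. Carrying it to the crate while turning 1.35 rad.

Emit:
jog_arm(
  plan=[
    {"x": 8,"y": 4,"z": 0,"turn": 0.02},
    {"x": 28,"y": 14,"z": 0,"turn": 0.07},
    {"x": 58,"y": 28,"z": 0,"turn": 0.14},
    {"x": 92,"y": 45,"z": 0,"turn": 0.22},
    {"x": 126,"y": 61,"z": 0,"turn": 0.31},
    {"x": 160,"y": 78,"z": 0,"turn": 0.39},
    {"x": 194,"y": 95,"z": 0,"turn": 0.47},
    {"x": 228,"y": 111,"z": 0,"turn": 0.56},
    {"x": 262,"y": 128,"z": 0,"turn": 0.64},
    {"x": 296,"y": 144,"z": 0,"turn": 0.72},
    {"x": 330,"y": 161,"z": 0,"turn": 0.81},
    {"x": 364,"y": 177,"z": 0,"turn": 0.89},
    {"x": 398,"y": 194,"z": 0,"turn": 0.97},
    {"x": 432,"y": 210,"z": 0,"turn": 1.06},
    {"x": 466,"y": 227,"z": 0,"turn": 1.14},
    {"x": 500,"y": 244,"z": 0,"turn": 1.22},
    {"x": 528,"y": 257,"z": 0,"turn": 1.29},
    {"x": 545,"y": 266,"z": 0,"turn": 1.33},
    {"x": 552,"y": 269,"z": 0,"turn": 1.35},
    {"x": 552,"y": 269,"z": 0,"turn": 1.35},
  ],
)

```text
time: 23.6
ee_pos: [0.4888, -0.2978, 0.1822]
tcp_rot: [180.0, -0.0, -144.3]
ft_force: [0.5, -0.1, -1.4]
gripper_width: 0.0117
```

```bash
python3 - <<'E'
from h import *
print(delta(*C,.104,-144.3),get_state()["time"])
c=viewer.read_camera("wrist"); cv2.imwrite("pics/w9.png",c["color"][:,:,::-1])
crop(viewer.read_camera("side"),260,90,420,220,5,"s9.png")
E
```

```text
(np.float64(-0.0), np.float64(-0.6), np.float64(78.2), np.float64(-0.001)) 23.6
```

View pics/w9.png

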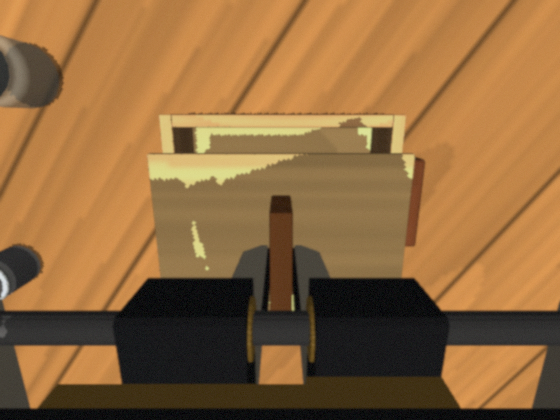

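View pics/s9.png

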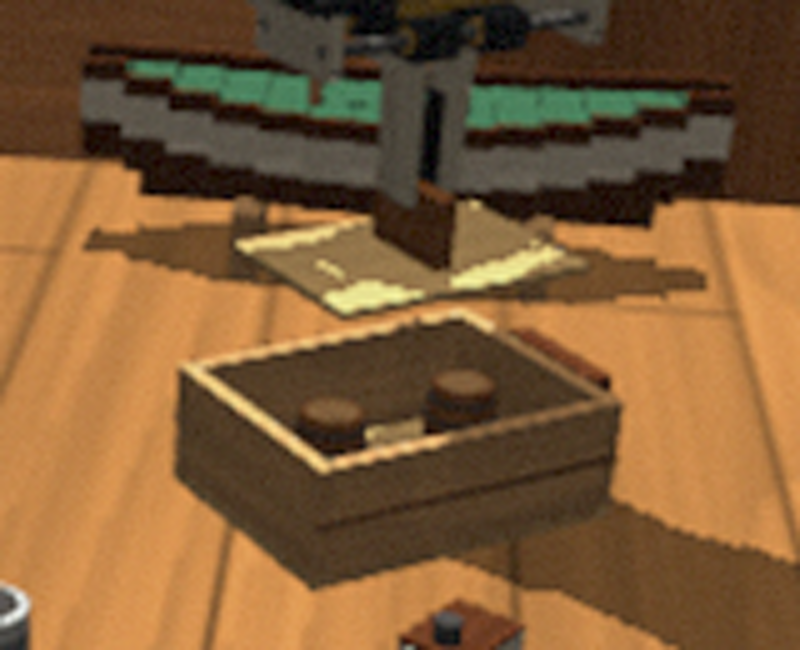

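The plate is level, parallel to the crate and inside its sides. It should touch down at TCP z ≈ 0.102, so I'm lowering about 79 mm.

Emit:
jog_arm(
  plan=[
    {"x": 0,"y": 0,"z": 12,"turn": 0},
    {"x": 0,"y": 0,"z": 32,"turn": 0},
    {"x": 0,"y": 0,"z": 52,"turn": 0},
    {"x": 0,"y": 0,"z": 66,"turn": 0},
    {"x": 0,"y": 0,"z": 73,"turn": 0},
    {"x": 0,"y": 0,"z": 77,"turn": 0},
    {"x": 0,"y": 0,"z": 79,"turn": 0},
    {"x": 0,"y": 0,"z": 79,"turn": 0},
    {"x": 0,"y": 0,"z": 79,"turn": 0},
  ],
)

```text
time: 24.82
ee_pos: [0.4892, -0.2981, 0.1037]
tcp_rot: [-180.0, 0.0, -144.3]
ft_force: [0.1, 0.3, -2.2]
gripper_width: 0.0116
```

```bash
python3 - <<'E'
from h import *
print(get_state()["ft_force"], get_state()["ee_pos"])
crop(viewer.read_camera("side"),260,90,420,220,5,"s10.png")
E
```

```text
[ 0.12394619  0.34486385 -2.22709984] [ 0.48919236 -0.29811653  0.10368146]
```

View pics/s10.png

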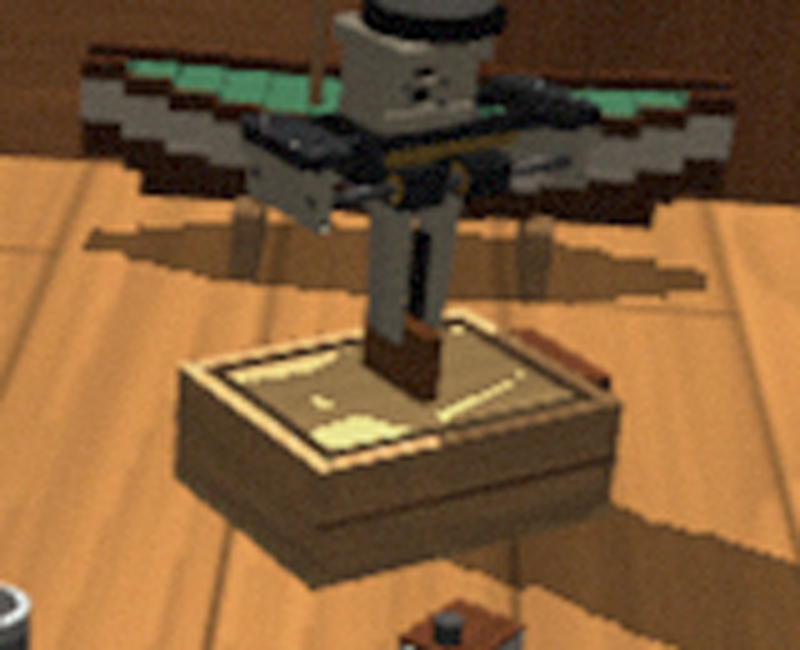

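The plate is inside the walls with about 1.5 mm left to go. Settling it and releasing.

Emit:
jog_arm(
  plan=[
    {"x": 0,"y": 0,"z": 1,"turn": 0},
    {"x": 0,"y": 0,"z": 1.5,"turn": 0},
    {"x": 0,"y": 0,"z": 1.5,"turn": 0},
  ],
)

```text
time: 25.25
ee_pos: [0.489, -0.2979, 0.1018]
tcp_rot: [180.0, -0.0, -144.3]
ft_force: [0.1, 0.2, -1.7]
gripper_width: 0.0112
```

Emit:
jog_arm(
  plan=[
    {"x": 0,"y": 0,"z": 0,"turn": 0},
    {"x": 0,"y": 0,"z": 0,"turn": 0},
    {"x": 0,"y": 0,"z": 0,"turn": 0},
    {"x": 0,"y": 0,"z": 0,"turn": 0},
    {"x": 0,"y": 0,"z": -10,"turn": 0},
    {"x": 0,"y": 0,"z": -40,"turn": 0},
    {"x": 0,"y": 0,"z": -70,"turn": 0},
    {"x": 0,"y": 0,"z": -90,"turn": 0},
    {"x": 0,"y": 0,"z": -90,"turn": 0},
  ],
  claw=0.4,
  force=12,
)

```text
time: 26.38
ee_pos: [0.4897, -0.2984, 0.1936]
tcp_rot: [-179.8, 0.1, -144.3]
ft_force: [0.9, -0.3, -0.4]
gripper_width: 0.0374
```

```bash
python3 - <<'E'
from h import *
print(delta(.4521,.0599,.15,-91),get_state()["time"])
crop(viewer.read_camera("side"),260,90,420,220,5,"s11.png")
E
```

```text
(np.float64(-178.4), np.float64(313.0), np.float64(43.6), np.float64(-0.931)) 26.375
```

View pics/s11.png

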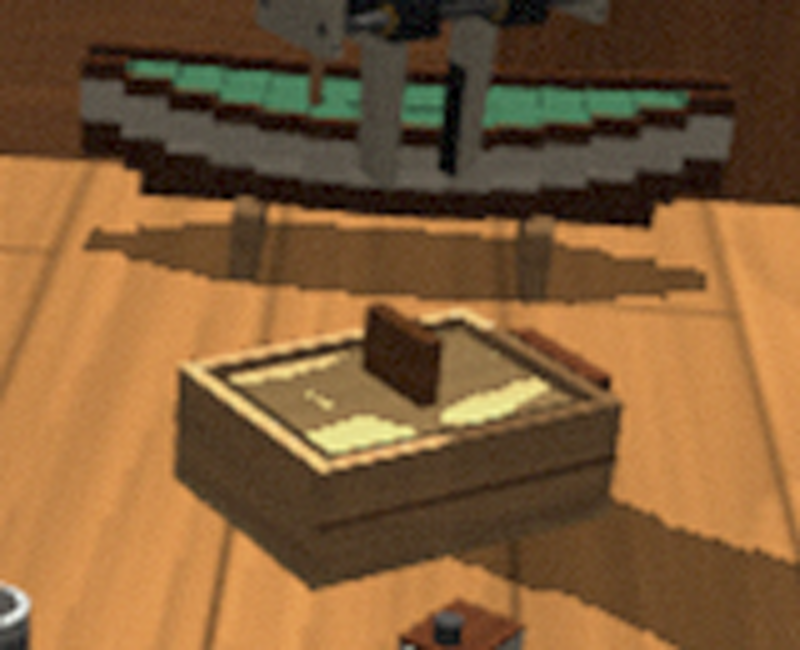

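The divider lies level inside the walls, batten up. Next is the hatch.

Emit:
jog_arm(
  plan=[
    {"x": -8,"y": 14,"z": 0,"turn": -0.05},
    {"x": -25,"y": 44,"z": 0,"turn": -0.13},
    {"x": -44,"y": 77,"z": 0,"turn": -0.23},
    {"x": -63,"y": 110,"z": 0,"turn": -0.33},
    {"x": -82,"y": 143,"z": 0,"turn": -0.43},
    {"x": -101,"y": 176,"z": 0,"turn": -0.53},
    {"x": -120,"y": 210,"z": 5,"turn": -0.63},
    {"x": -139,"y": 243,"z": 15,"turn": -0.73},
    {"x": -156,"y": 274,"z": 28,"turn": -0.82},
    {"x": -171,"y": 300,"z": 38,"turn": -0.9},
    {"x": -178,"y": 313,"z": 43,"turn": -0.931},
    {"x": -178,"y": 313,"z": 43,"turn": -0.931},
    {"x": -178,"y": 313,"z": 43,"turn": -0.931},
  ],
  claw=0.75,
)

```text
time: 28.05
ee_pos: [0.4513, 0.0595, 0.149]
tcp_rot: [-180.0, -0.0, -91.0]
ft_force: [0.8, 0.5, -0.3]
gripper_width: 0.0694
```

```bash
python3 - <<'E'
from h import *
print(delta(.4521,.0599,.027,-91),get_state()["time"])
c=viewer.read_camera("wrist"); cv2.imwrite("pics/w12.png",c["color"][:,:,::-1])
a=np.radians(-1);X=np.array([np.cos(a),np.sin(a)]);Y=np.array([-X[1],X[0]]);D=np.array([.4521,.0599])
print(proj(c,[[*(D+i*.025*X+j*.017*Y),.03] for i,j in((1,1),(1,-1),(-1,-1),(-1,1))]).round(0).tolist())
E
```

```text
(np.float64(-0.4), np.float64(-0.8), np.float64(122.0), np.float64(-0.001)) 28.05
[[261.0, 177.0], [300.0, 177.0], [299.0, 231.0], [262.0, 231.0]]
```

View pics/w12.png

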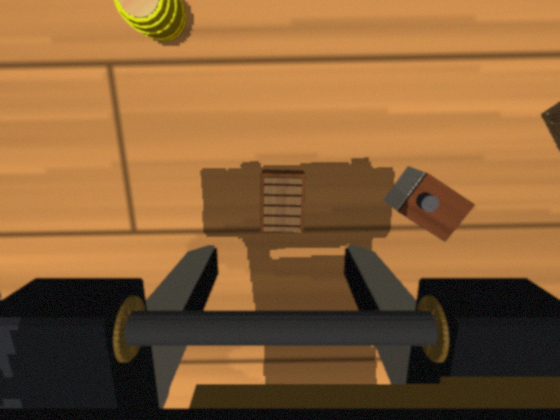

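The hatch cover spans x 263–303 and y 178–232, predicted 261–300 and 177–231. Centred, so I'm grasping it.

Emit:
jog_arm(
  plan=[
    {"x": 0,"y": -1,"z": 20,"turn": 0},
    {"x": 0,"y": -1,"z": 50,"turn": 0},
    {"x": 0,"y": -1,"z": 80,"turn": 0},
    {"x": 0,"y": -1,"z": 105,"turn": 0},
    {"x": 0,"y": -1,"z": 117,"turn": 0},
    {"x": 0,"y": -1,"z": 121,"turn": 0},
    {"x": 0,"y": -1,"z": 121,"turn": 0},
  ],
)

```text
time: 28.98
ee_pos: [0.4525, 0.0599, 0.0283]
tcp_rot: [-180.0, 0.0, -91.0]
ft_force: [0.2, -0.2, 0.3]
gripper_width: 0.0696
```

Emit:
jog_arm(
  plan=[
    {"x": 0,"y": 0,"z": 0,"turn": 0},
    {"x": 0,"y": 0,"z": 0,"turn": 0},
    {"x": 0,"y": 0,"z": 0,"turn": 0},
    {"x": 0,"y": 0,"z": 0,"turn": 0},
    {"x": 0,"y": 0,"z": 0,"turn": 0},
    {"x": 0,"y": 0,"z": 0,"turn": 0},
    {"x": 0,"y": 0,"z": -5,"turn": 0},
    {"x": 0,"y": 0,"z": -30,"turn": 0},
    {"x": 0,"y": 0,"z": -65,"turn": 0},
    {"x": 0,"y": 0,"z": -100,"turn": 0},
    {"x": 0,"y": 0,"z": -130,"turn": 0},
    {"x": 0,"y": 0,"z": -150,"turn": 0},
    {"x": 0,"y": 0,"z": -152,"turn": 0},
  ],
  claw=0.2,
  force=15,
)

```text
time: 30.6
ee_pos: [0.4526, 0.0601, 0.1809]
tcp_rot: [-179.9, 0.0, -91.0]
ft_force: [0.6, -0.6, -1.5]
gripper_width: 0.0335
```

```bash
python3 - <<'E'
from h import *
print(delta(*A,.18,-54.3),get_state()["time"])
E
```

```text
(np.float64(384.6), np.float64(-6.7), np.float64(0.9), np.float64(-0.64)) 30.6
```

The width reads 33.5 mm, which is the cover's width, where I expected 40. I'll look before moving on.

```bash
python3 - <<'E'
from h import *
crop(viewer.read_camera("side"),290,130,430,280,4,"s13.png")
c=viewer.read_camera("wrist"); crop(c,150,150,420,420,2.2,"w13.png")
E
```

```text
(no output)
```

View pics/s13.png

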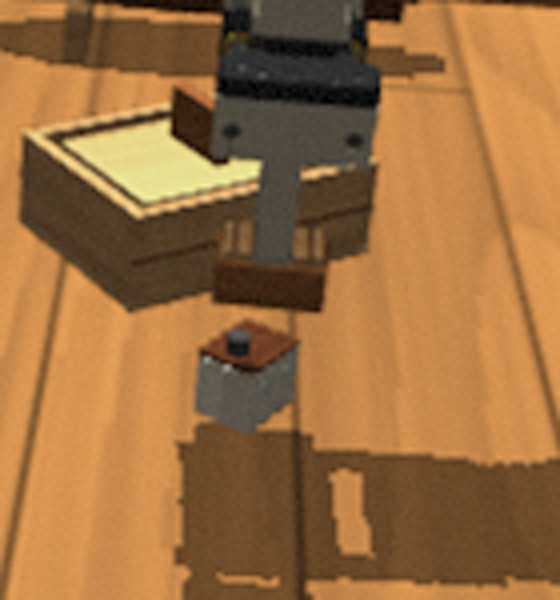

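View pics/w13.png

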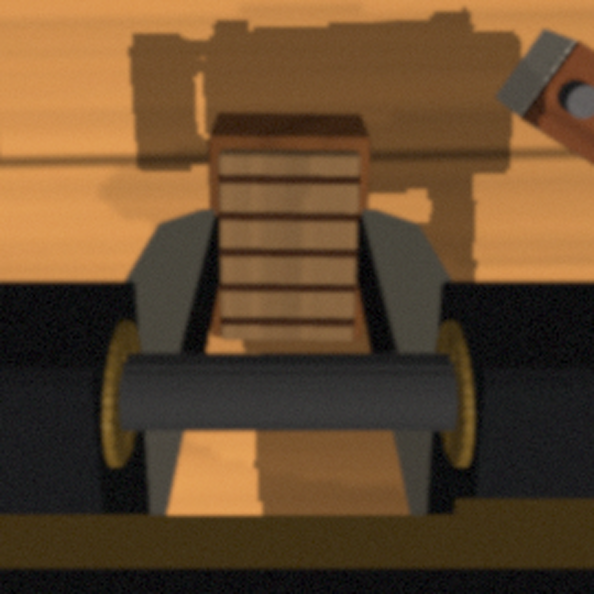

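```bash
python3 - <<'E'
from h import *
c=viewer.read_camera("side")
for (a,b) in ((214,299),(322,309),(268,304),(218,262),(326,271)):
    o,d=ray(c,290+(a+.5)/4-.5,130+(b+.5)/4-.5); print((o+d*(.0801-o[1])/d[1]).round(4))
# fingertip bottom at outer face
print(proj(c,[[.4526,.080,.156],[.4526,.080,.153],[.4526,.0985,.156]]))
E
```

```text
[0.4797 0.0801 0.1596]
[0.4255 0.0801 0.1589]
[0.4525 0.0801 0.1592]
[0.4796 0.0801 0.1807]
[0.426  0.0801 0.1805]
[[356.42953703 206.98282078]
 [356.28030454 208.27496301]
 [356.48436406 211.42362485]]
```

```bash
python3 - <<'E'
from h import *
c=viewer.read_camera("wrist"); g=get_state(); print(g["ee_pos"])
# wrist: body-top edges, crop/2.2+150
f=lambda a,b:(150+(a+.5)/2.2-.5,150+(b+.5)/2.2-.5)
# upper cover edge y~150 x 220..360 (34mm); body top front edge y~136 x 212..367 (40mm); underside edge y~115 x 219..360(40mm)
R=cv2.Rodrigues(c["rvec"])[0]; o=-R.T@c["tvec"]; print("cam",o.ravel(), R[2])
for n,(xa,ya,xb,yb,w) in dict(cover=(219,151,360,151,.034),body=(210,136,368,136,.040),under=(219,115,360,115,.040)).items():
    pa=f(xa,ya);pb=f(xb,yb); depth=c["fx"]*w/(pb[0]-pa[0])
    u,v=(pa[0]+pb[0])/2,pa[1]
    p=R.T@(np.array([(u-c["cx"])/c["fx"]*depth,(v-c["cy"])/c["fy"]*depth,depth])-np.ravel(c["tvec"]))
    print(n,p.round(4))
s=viewer.read_camera("side")
for y in (.077,.0946):
    o,d=ray(s,290+(276.5)/4-.5,130+262.5/4-.5); print("tip",y,(o+d*(y-o[1])/d[1]).round(4))
E
```

```text
[0.45159169 0.06004779 0.17892693]
cam [0.5269693  0.05893672 0.34369625] [-0.27221381  0.00503531 -0.96222362]
cover [0.4758 0.0595 0.1781]
body [0.4769 0.0596 0.1688]
under [0.4766 0.0594 0.1461]
tip 0.077 [0.4508 0.077  0.1817]
tip 0.0946 [0.4519 0.0946 0.1907]
```

The hatch is level. Side and wrist views put its underside about 22–30 mm below the TCP, and 28 is expected, so it hasn't slipped noticeably. The pads hold it by the narrower cover. Carrying it gently.

Emit:
jog_arm(
  plan=[
    {"x": 8,"y": 0,"z": 0,"turn": -0.01},
    {"x": 26,"y": 0,"z": 0,"turn": -0.04},
    {"x": 52,"y": -1,"z": 0,"turn": -0.08},
    {"x": 80,"y": -1,"z": 0,"turn": -0.13},
    {"x": 108,"y": -2,"z": 0,"turn": -0.18},
    {"x": 136,"y": -2,"z": 0,"turn": -0.23},
    {"x": 164,"y": -3,"z": 0,"turn": -0.28},
    {"x": 192,"y": -3,"z": 0,"turn": -0.33},
    {"x": 220,"y": -4,"z": 0,"turn": -0.38},
    {"x": 248,"y": -4,"z": 0,"turn": -0.43},
    {"x": 276,"y": -5,"z": 0,"turn": -0.48},
    {"x": 304,"y": -5,"z": 0,"turn": -0.53},
    {"x": 332,"y": -6,"z": 0,"turn": -0.57},
    {"x": 358,"y": -6,"z": 0,"turn": -0.61},
    {"x": 376,"y": -7,"z": 0,"turn": -0.63},
    {"x": 384,"y": -7,"z": 0,"turn": -0.64},
    {"x": 384,"y": -7,"z": 0,"turn": -0.64},
    {"x": 384,"y": -7,"z": 0,"turn": -0.64},
  ],
)

```text
time: 33.1
ee_pos: [0.4525, -0.3234, 0.1797]
tcp_rot: [180.0, 0.0, -54.3]
ft_force: [-0.2, -0.6, 0.2]
gripper_width: 0.0337
```

```bash
python3 - <<'E'
from h import *
print(delta(*A,.100,-54.3),get_state()["time"])
crop(viewer.read_camera("side"),260,90,420,220,5,"s14.png")
c=viewer.read_camera("wrist"); cv2.imwrite("pics/w14.png",c["color"][:,:,::-1])
E
```

```text
(np.float64(1.0), np.float64(0.5), np.float64(79.7), np.float64(-0.0)) 33.1
```

View pics/s14.png

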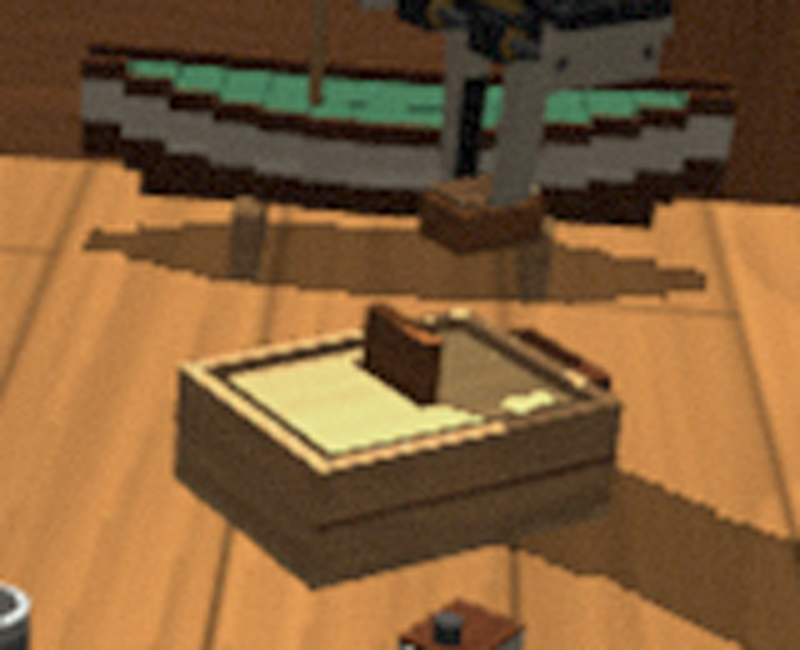

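View pics/w14.png

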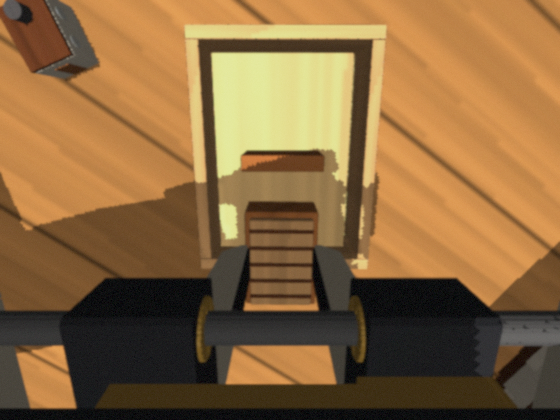

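The hatch is level over the grip-block half; the batten is at (282,161) and the crate edges at x 187 and 385. Lowering.

Emit:
jog_arm(
  plan=[
    {"x": 0,"y": 0,"z": 12,"turn": 0},
    {"x": 0,"y": 0,"z": 32,"turn": 0},
    {"x": 1,"y": 0,"z": 50,"turn": 0},
    {"x": 1,"y": 0,"z": 64,"turn": 0},
    {"x": 1,"y": 0,"z": 72,"turn": 0},
    {"x": 1,"y": 0,"z": 76,"turn": 0},
    {"x": 1,"y": 0,"z": 78,"turn": 0},
    {"x": 1,"y": 0,"z": 79,"turn": 0},
    {"x": 1,"y": 0,"z": 79,"turn": 0},
  ],
)

```text
time: 34.33
ee_pos: [0.4532, -0.3249, 0.1011]
tcp_rot: [-180.0, -0.0, -54.3]
ft_force: [0.3, -1.5, -0.9]
gripper_width: 0.0339
```

```bash
python3 - <<'E'
from h import *
print(get_state()["ft_force"], get_state()["ee_pos"])
crop(viewer.read_camera("side"),260,90,420,220,5,"s15.png")
E
```

```text
[ 0.26940105 -1.46256893 -0.89363014] [ 0.45319537 -0.32489685  0.10108423]
```

View pics/s15.png

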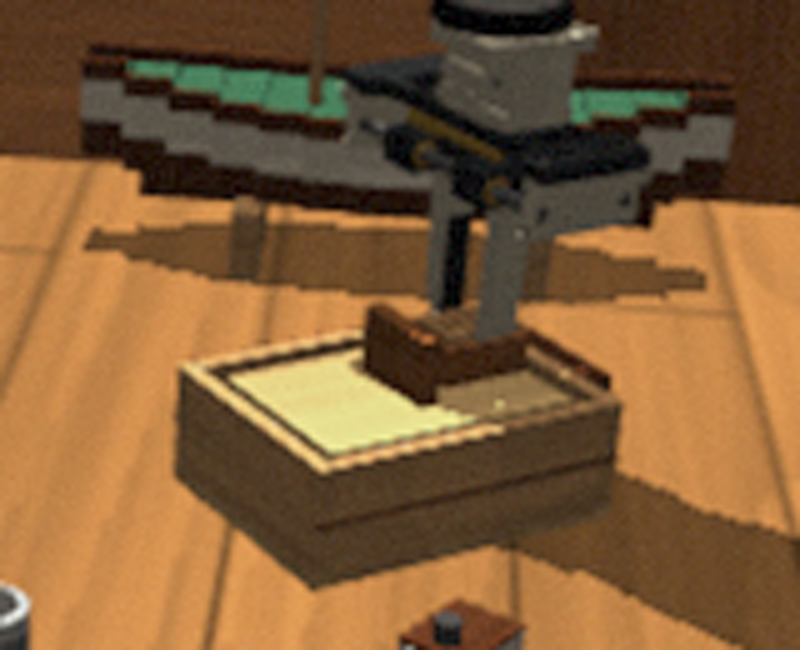

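Emit:
jog_arm(
  plan=[
    {"x": 0,"y": 0,"z": 1,"turn": 0},
    {"x": 0,"y": 0,"z": 2,"turn": 0},
    {"x": 0,"y": 0,"z": 2.5,"turn": 0},
    {"x": 0,"y": 0,"z": 2.5,"turn": 0},
  ],
)

```text
time: 34.88
ee_pos: [0.4531, -0.3248, 0.0983]
tcp_rot: [180.0, 0.0, -54.3]
ft_force: [0.6, -0.3, -0.1]
gripper_width: 0.0335
```

```bash
python3 - <<'E'
from h import *
print(get_state()["ft_force"], get_state()["ee_pos"])
crop(viewer.read_camera("side"),320,135,400,190,9,"s16.png")
E
```

```text
[ 0.62185428 -0.2691064  -0.0539913 ] [ 0.45308509 -0.32478469  0.09829024]
```

View pics/s16.png

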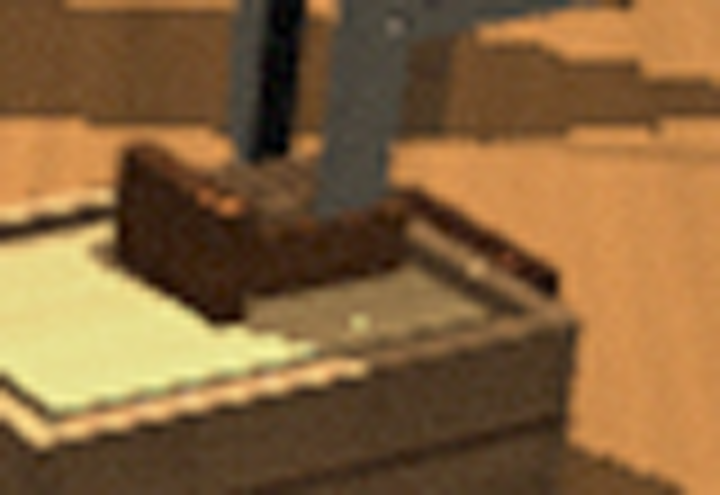

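Emit:
jog_arm(
  plan=[
    {"x": 0,"y": 0,"z": 0.5,"turn": 0},
    {"x": 0,"y": 0,"z": 1,"turn": 0},
    {"x": 0,"y": 0,"z": 1,"turn": 0},
  ],
)

```text
time: 35.3
ee_pos: [0.4532, -0.325, 0.0979]
tcp_rot: [-180.0, -0.0, -54.3]
ft_force: [-1.2, 1.2, 6.2]
gripper_width: 0.0337
```

Contact at 6 N. Releasing and rising.

Emit:
jog_arm(
  plan=[
    {"x": 0,"y": 0,"z": 0,"turn": 0},
    {"x": 0,"y": 0,"z": 0,"turn": 0},
    {"x": 0,"y": 0,"z": 0,"turn": 0},
    {"x": 0,"y": 0,"z": 0,"turn": 0},
    {"x": 0,"y": 0,"z": -10,"turn": 0},
    {"x": 0,"y": 0,"z": -40,"turn": 0},
    {"x": 0,"y": 0,"z": -70,"turn": 0},
    {"x": 0,"y": 0,"z": -90,"turn": 0},
    {"x": 0,"y": 0,"z": -90,"turn": 0},
  ],
  claw=0.6,
)

```text
time: 36.42
ee_pos: [0.4537, -0.3253, 0.1891]
tcp_rot: [-180.0, -0.2, -54.3]
ft_force: [0.5, -0.7, 0.3]
gripper_width: 0.056
```

```bash
python3 - <<'E'
from h import *
print(delta(.4505,-.0718,.15,-33.4),get_state()["time"])
crop(viewer.read_camera("side"),290,120,400,200,7,"s17.png")
c=viewer.read_camera("wrist"); cv2.imwrite("pics/w17.png",c["color"][:,:,::-1])
print(proj(c,[[*A,.1],[*C,.11]]))
E
```

```text
(np.float64(-207.8), np.float64(-145.3), np.float64(39.1), np.float64(-0.365)) 36.425
[[280.17820719 215.88148268]
 [280.1265938  161.47693635]]
```

View pics/s17.png

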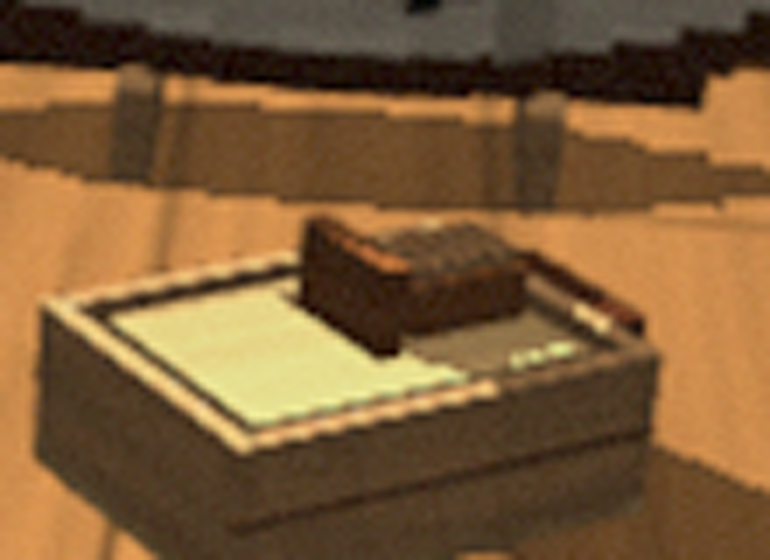

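View pics/w17.png

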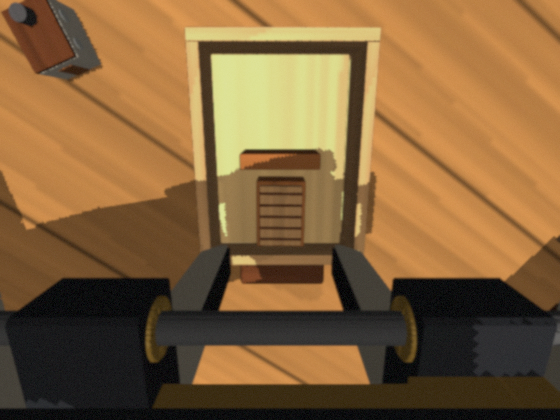

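The hatch is upright and released at (281,212), predicted (280,216). Next is the deckhouse.

Emit:
jog_arm(
  plan=[
    {"x": -10,"y": -7,"z": 0,"turn": -0.02},
    {"x": -35,"y": -24,"z": 0,"turn": -0.06},
    {"x": -65,"y": -45,"z": 0,"turn": -0.11},
    {"x": -95,"y": -66,"z": 0,"turn": -0.17},
    {"x": -125,"y": -87,"z": 5,"turn": -0.22},
    {"x": -155,"y": -108,"z": 12,"turn": -0.27},
    {"x": -182,"y": -127,"z": 22,"turn": -0.32},
    {"x": -200,"y": -140,"z": 32,"turn": -0.355},
    {"x": -208,"y": -145,"z": 38,"turn": -0.365},
    {"x": -208,"y": -145,"z": 38,"turn": -0.365},
    {"x": -208,"y": -145,"z": 38,"turn": -0.365},
  ],
  claw=0.75,
)

```text
time: 37.9
ee_pos: [0.4497, -0.0718, 0.1495]
tcp_rot: [-180.0, -0.0, -33.4]
ft_force: [0.8, -0.0, 0.1]
gripper_width: 0.0697
```

```bash
python3 - <<'E'
from h import *
print(delta(.4505,-.0718,.028,-33.4),get_state()["time"])
c=viewer.read_camera("wrist"); cv2.imwrite("pics/w18.png",c["color"][:,:,::-1])
a=np.radians(-123.4);X=np.array([np.cos(a),np.sin(a)]);Y=np.array([-X[1],X[0]]);D=np.array([.4505,-.0718])
print(proj(c,[[*(D+i*.026*X+j*.020*Y),.045] for i,j in((1,1),(1,-1),(-1,-1),(-1,1))]).round(0).tolist())
E
```

```text
(np.float64(0.6), np.float64(-0.5), np.float64(121.5), np.float64(-0.001)) 37.9
[[304.0, 238.0], [259.0, 238.0], [258.0, 180.0], [306.0, 179.0]]
```

View pics/w18.png

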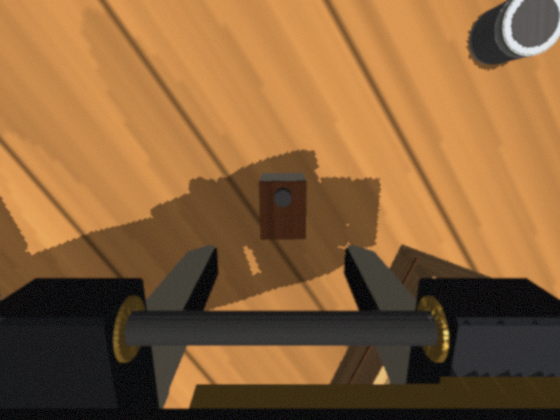

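The roof spans x 260–306 and y 180–239, as predicted. Grasping.

Emit:
jog_arm(
  plan=[
    {"x": 0.5,"y": -0.5,"z": 20,"turn": 0},
    {"x": 0.5,"y": -0.5,"z": 50,"turn": 0},
    {"x": 0.5,"y": -0.5,"z": 80,"turn": 0},
    {"x": 0.5,"y": -0.5,"z": 105,"turn": 0},
    {"x": 0.5,"y": -0.5,"z": 117,"turn": 0},
    {"x": 0.5,"y": -0.5,"z": 121,"turn": 0},
    {"x": 0.5,"y": -0.5,"z": 121,"turn": 0},
  ],
)

```text
time: 38.83
ee_pos: [0.4506, -0.0713, 0.0288]
tcp_rot: [-180.0, -0.0, -33.4]
ft_force: [1.0, -0.5, 0.2]
gripper_width: 0.0695
```

Emit:
jog_arm(
  plan=[
    {"x": 0,"y": 0,"z": 0,"turn": 0},
    {"x": 0,"y": 0,"z": 0,"turn": 0},
    {"x": 0,"y": 0,"z": 0,"turn": 0},
    {"x": 0,"y": 0,"z": 0,"turn": 0},
    {"x": 0,"y": 0,"z": 0,"turn": 0},
    {"x": 0,"y": 0,"z": 0,"turn": 0},
    {"x": 0,"y": 0,"z": -5,"turn": 0},
    {"x": 0,"y": 0,"z": -30,"turn": 0},
    {"x": 0,"y": 0,"z": -65,"turn": 0},
    {"x": 0,"y": 0,"z": -100,"turn": 0},
    {"x": 0,"y": 0,"z": -130,"turn": 0},
    {"x": 0,"y": 0,"z": -152,"turn": 0},
    {"x": 0,"y": 0,"z": -162,"turn": 0},
    {"x": 0,"y": 0,"z": -162,"turn": 0},
  ],
  claw=0.2,
  force=15,
)

```text
time: 40.58
ee_pos: [0.4502, -0.0711, 0.1903]
tcp_rot: [-180.0, -0.0, -33.4]
ft_force: [-0.3, -0.7, -0.8]
gripper_width: 0.0399
```

```bash
python3 - <<'E'
from h import *
print(delta(*B,.19,-54.3),get_state()["time"])
crop(viewer.read_camera("side"),300,100,420,240,4,"s19.png")
E
```

```text
(np.float64(173.7), np.float64(126.2), np.float64(0.3), np.float64(0.365)) 40.575
```

View pics/s19.png

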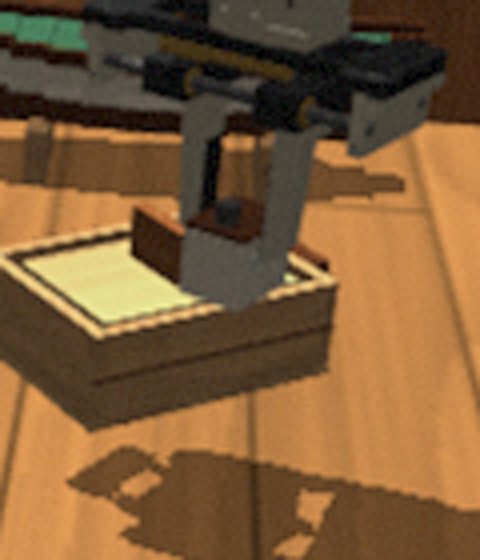

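The house is held upright at a width of 39.9 mm. Carrying it.

Emit:
jog_arm(
  plan=[
    {"x": 8,"y": 6,"z": 0,"turn": 0.02},
    {"x": 26,"y": 19,"z": 0,"turn": 0.05},
    {"x": 48,"y": 35,"z": 0,"turn": 0.1},
    {"x": 70,"y": 51,"z": 0,"turn": 0.15},
    {"x": 92,"y": 67,"z": 0,"turn": 0.19},
    {"x": 114,"y": 83,"z": 0,"turn": 0.24},
    {"x": 136,"y": 99,"z": 0,"turn": 0.29},
    {"x": 156,"y": 113,"z": 0,"turn": 0.33},
    {"x": 169,"y": 123,"z": 0,"turn": 0.355},
    {"x": 174,"y": 126,"z": 0,"turn": 0.365},
    {"x": 174,"y": 126,"z": 0,"turn": 0.365},
    {"x": 174,"y": 126,"z": 0,"turn": 0.365},
  ],
)

```text
time: 42.12
ee_pos: [0.526, -0.2715, 0.1903]
tcp_rot: [180.0, 0.0, -54.3]
ft_force: [0.4, -0.6, -1.6]
gripper_width: 0.0398
```

```bash
python3 - <<'E'
from h import *
print(delta(*B,.100,-54.3),get_state()["time"])
c=viewer.read_camera("wrist"); cv2.imwrite("pics/w20.png",c["color"][:,:,::-1])
crop(viewer.read_camera("side"),270,90,400,200,6,"s20.png")
E
```

```text
(np.float64(0.3), np.float64(0.5), np.float64(90.3), np.float64(0.0)) 42.125
```

View pics/w20.png

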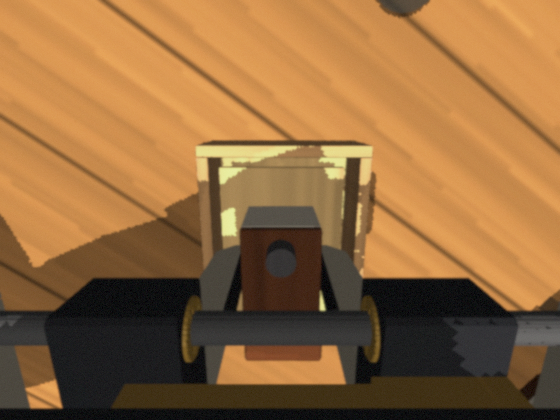

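View pics/s20.png

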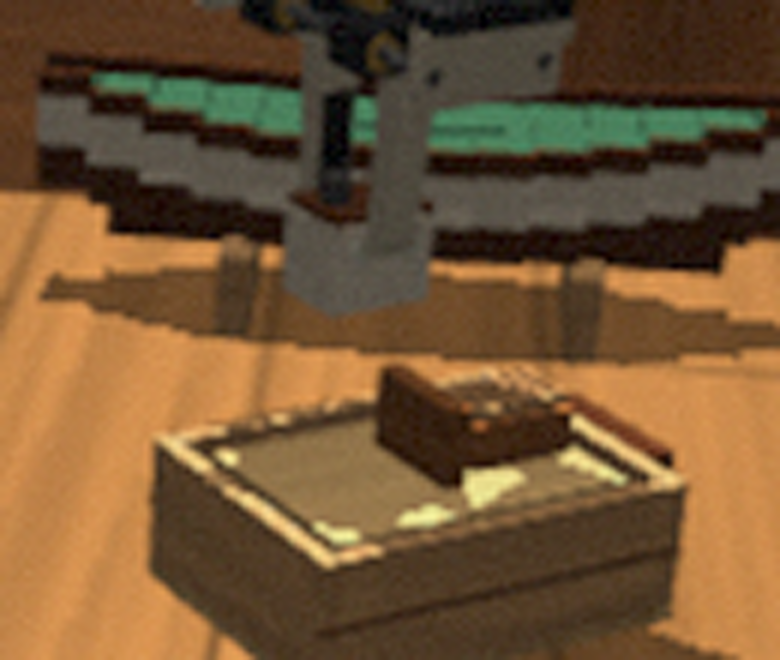

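The house is upright and aligned between the crate's sides (x 198–372, house x 241–322). Lowering.

Emit:
jog_arm(
  plan=[
    {"x": 0,"y": 0,"z": 12,"turn": 0},
    {"x": 0,"y": 0,"z": 34,"turn": 0},
    {"x": 0,"y": 0,"z": 56,"turn": 0},
    {"x": 0,"y": 0,"z": 74,"turn": 0},
    {"x": 0,"y": 0,"z": 84,"turn": 0},
    {"x": 0,"y": 0,"z": 88,"turn": 0},
    {"x": 0,"y": 0,"z": 90,"turn": 0},
    {"x": 0,"y": 0,"z": 90,"turn": 0},
    {"x": 0,"y": 0,"z": 90,"turn": 0},
  ],
)

```text
time: 43.35
ee_pos: [0.5263, -0.2722, 0.1008]
tcp_rot: [-180.0, -0.0, -54.3]
ft_force: [0.7, -1.5, -1.2]
gripper_width: 0.0399
```

Emit:
jog_arm(
  plan=[
    {"x": 0,"y": 0,"z": 0.5,"turn": 0},
    {"x": 0,"y": 0,"z": 1,"turn": 0},
    {"x": 0,"y": 0,"z": 1,"turn": 0},
  ],
)

```text
time: 43.72
ee_pos: [0.5261, -0.2721, 0.0993]
tcp_rot: [180.0, 0.0, -54.3]
ft_force: [-0.6, 1.5, -0.9]
gripper_width: 0.0397
```

Emit:
jog_arm(
  plan=[
    {"x": 0,"y": 0,"z": 0.5,"turn": 0},
    {"x": 0,"y": 0,"z": 1,"turn": 0},
    {"x": 0,"y": 0,"z": 1,"turn": 0},
  ],
)

```text
time: 44.1
ee_pos: [0.5262, -0.2722, 0.0986]
tcp_rot: [-180.0, -0.0, -54.3]
ft_force: [-1.2, 0.3, 3.4]
gripper_width: 0.0399
```

Contact at 3.4 N. Releasing.

Emit:
jog_arm(
  plan=[
    {"x": 0,"y": 0,"z": 0,"turn": 0},
    {"x": 0,"y": 0,"z": 0,"turn": 0},
    {"x": 0,"y": 0,"z": 0,"turn": 0},
    {"x": 0,"y": 0,"z": 0,"turn": 0},
    {"x": 0,"y": 0,"z": -10,"turn": 0},
    {"x": 0,"y": 0,"z": -40,"turn": 0},
    {"x": 0,"y": 0,"z": -75,"turn": 0},
    {"x": 0,"y": 0,"z": -105,"turn": 0},
    {"x": 0,"y": 0,"z": -120,"turn": 0},
    {"x": 0,"y": 0,"z": -120,"turn": 0},
  ],
  claw=0.65,
)

```text
time: 45.35
ee_pos: [0.5264, -0.2723, 0.219]
tcp_rot: [-180.0, -0.1, -54.3]
ft_force: [0.5, -0.1, -0.6]
gripper_width: 0.0603
```

Emit:
jog_arm(
  plan=[
    {"x": -20,"y": -20,"z": 0,"turn": 0},
    {"x": -60,"y": -60,"z": 0,"turn": 0},
    {"x": -100,"y": -100,"z": 0,"turn": 0},
    {"x": -140,"y": -140,"z": 0,"turn": 0},
    {"x": -180,"y": -180,"z": 0,"turn": 0},
    {"x": -220,"y": -220,"z": 0,"turn": 0},
    {"x": -240,"y": -240,"z": 0,"turn": 0},
    {"x": -240,"y": -240,"z": 0,"turn": 0},
    {"x": -240,"y": -240,"z": 0,"turn": 0},
  ],
)

```text
time: 46.48
ee_pos: [0.5807, 0.0621, 0.2174]
tcp_rot: [179.9, 0.0, -54.3]
ft_force: [0.2, -0.9, -0.4]
gripper_width: 0.0608
```

```bash
python3 - <<'E'
from h import *
print(get_state()["time"],get_state()["ee_pos"])
c=viewer.read_camera("top"); crop(c,380,195,540,345,4.5,"t21.png"); cv2.imwrite("pics/t21f.png",c["color"][:,:,::-1])
cy=np.array([-cx[1],cx[0]])
print(((proj(c,[[*A,.1],[*B,.115],[*C,.11]])-[380,195])*4.5).round(0).tolist())
crop(viewer.read_camera("side"),270,110,400,200,6,"s21.png")
E
```

```text
46.475 [0.58066717 0.06209635 0.21743889]
[[478.0, 427.0], [336.0, 234.0], [409.0, 330.0]]
```

View pics/t21.png

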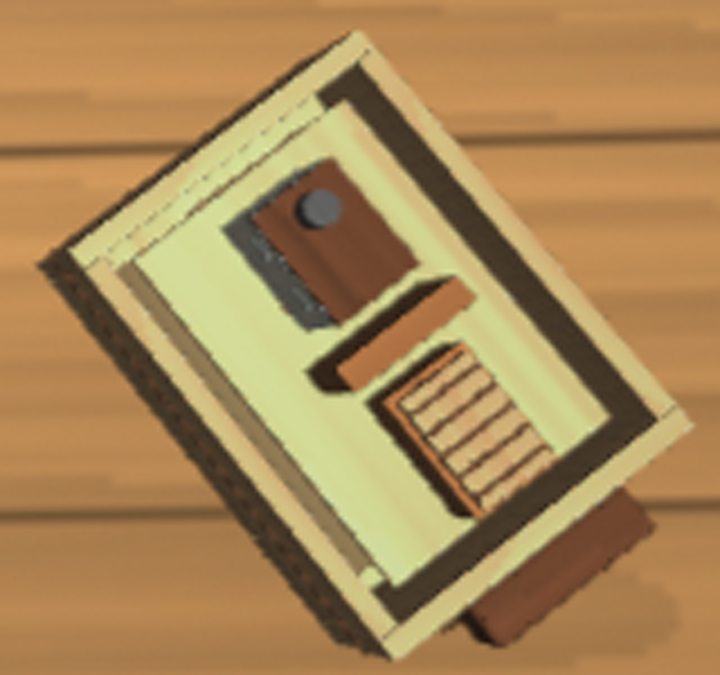

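View pics/s21.png

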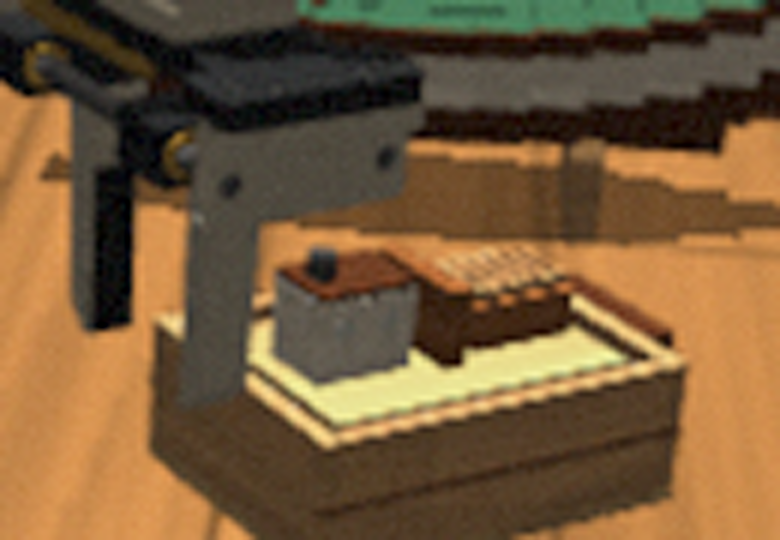

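View pics/t21f.png

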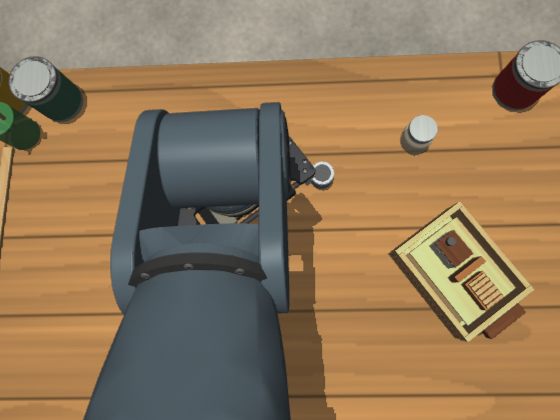

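Top crop: the house roof is centred at (335,241) and expected at (336,234). The hatch is at (477,432), expected (478,427), and the batten at (407,333), expected (409,330). All are within about 3 mm, and everything looks level. The jar at (422,130) and tin at (322,175) have not moved. Handing in.

```bash
python3 - <<'E'
from h import *
print(get_state()["qd"].round(2)); print(arm.sign_off())
E
```

```text
[ 0.   -0.13 -0.07  0.01  0.04  0.2 ]
the job is handed in; nothing more can be done
None
```

The crate is packed and the job was handed in after about 46.5 s; no verdict was reported. The two brown casks stand one in each half, with the divider flat on them, batten up. The hatch is on the grip-block half and the deckhouse on the other. The yellow cask was left alone.

**Last checks:**
- **Positions:** in the last top view the hatch, deckhouse and batten were within about 3 mm of their targets. The casks were within about 2 mm before the divider covered them.
- **Level and clear:** everything looked level and upright, and the arm had moved away with the gripper open.
- **Jar and tins:** the jar and the tin at (322,175) are where they started. The arm hid the other tin in the last view; I last saw it standing after the divider was lifted, and nothing worked near it after that.

**What disagreed:**
- The hatch grip read 33.5 mm, the width of its cover, where I expected 40 mm. The side and wrist views also differed by several mm on how low it hung, but it stayed level and touched down at the expected height.
- My first move call was refused for missing keys, which moved nothing.

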